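# Fetch the sample tin from behind bottle and beaker and weigh it

### The arm

A 6-joint arm with a two-finger parallel gripper is mounted at the origin on a cart in front of the work surface, level with it; the furniture and walls round the work are solid. World frame = base frame: x ahead of the robot, y to its left, z up, the work surface at z = 0. Lengths are in m, angles in rad, forces in N, time in s.
With the tool pointing down it reaches from about 0.325 to 0.925 m from the base axis. Payload 3.1 kg.
Tool frame: the origin (TCP) lies midway between the tips of the shut fingers; the grasp point (between the pads) lies manip.grasp_offset behind it (manip.grasp_offset is the distance from the TCP to the grasp point, in m); z points along the fingers, x is the direction in which the jaws open and shut, and the axes are right-handed (so a half turn about z gives the same grasp; the last joint's range is limited). The gripper opens to 85 mm and grips with 20 to 120 N. Pads are 22 mm wide; open, the fingers measure 114 mm over their backs; the gripper's body (76 mm by 85 mm) begins 54 mm behind the grasp point. The pads swing forward as they close: fully open they stand 13 mm farther back than shut.
Start: joints at [-1.369, 0.217, 1.613, -0, 1.311, -0.112], TCP at [0.193, -0.594, 0.208] pointing down, gripper open.
Joint ranges: [-2.75, 2.75], [-0.78, 2.1], [0.31, 2.55], [-1.13, 4.27], [0.13, 2.63], [-2.58, 2.58]. Speed limits (rad/s): [2.79, 2.79, 3.14, 3.14, 3.14, 3.14].

### API

Orientations are given as a unit quaternion [x, y, z, w].
In Python, from rig import readout, optics, job_done, find_in, regions_of, manip gives the robot as it stands. The module is installed in compiled form; this text tells all that it offers.
- The arm moves only by the tool step_arm, never from a script. Its argument "steps" is a list that holds one entry, the list of rows, each a list of 7 numbers: the shift along the tool's x, y, z in m, then the turn, a rotation vector about the tool's x, y, z in rad, then the opening in per cent of the stroke, from 0 (shut) to 100 (fully open). In form: [[[dx, dy, dz, rx, ry, rz, claw], ...]]. A call has 1 to 5 rows; each row shifts and turns the commanded pose from where the row before left it, along the tool's axes as they then stand; what a row does not reach is not made up. A row lasts 1/12 s, in which the tool goes at most 41.7 mm and 7.16 degrees, less where a joint would pass 70% of its speed; a pose out of reach is approached as far as the arm can. A call with a gripper value outside its range is refused whole. The fingers move at their own pace and stop on an object; "newtons" is the grip in N (left out, the last holds). Time passes only in rows, so rows that do not move let the fingers close. It gives the time, the measured TCP pose, the force and the opening at its end, in the units of the state.
- readout.read_state(): the state, without advancing time (a new reading comes with each control period).
- optics.read_camera(name): name is "scene" or "top" or "wrist"; returns the picture (480x640x3 uint8, red, green, blue); there is no depth.
- optics.camera_model(name): a dict with "fovy" (degrees; the focal length in pixels is half the picture's height over the tangent of half this angle, whatever the lens; pixels are square), "cx", "cy" (the principal point, pixels), "R" (3x3) and "t" (3): a world point X has camera coordinates R X + t. Camera axes: x right, y down, z forward; pixel columns grow to the right and rows downward; lengths in m; the calibration is good to about 2 mm. A picture is of the moment at which its call begins: read the wrist's pose just before it. camera_model takes no time and is no camera call; for the wrist camera it gives the pose at the moment of the call.
- job_done(): hands the job in, once; it reports no verdict.
Trained networks look in the newest picture that a camera, given by its name, has taken for a name from the list of things; names that differ only in an ending like _2 or _b are one class to them, and where a whole thing is asked for, a point or a joint stands for the part that bears it (a point fixed in the world has none). Each returns a list of dicts, best first, with "confidence" (0 to 1); they miss things now and then, are a little off and sometimes report something else, mostly with a low value. They report only what shows in the picture. A call takes as long as a camera call. They do not tell look-alikes from the thing itself.
- find_in(label, camera): "box" ([left, top, right, bottom] in pixels, round what is visible of it).
- regions_of(label, camera): "mask" (480x640 bool, what is visible of it) and "box" ([left, top, right, bottom] in pixels, round what is visible of it).
The state is a dict: "t": time; "joint_pos": joint angles; "joint_velocities": joint speeds; "joint_torque": joint torques, N m; "tcp_pos": TCP position; "tool_rot": TCP orientation; "wrist_force": force on the tool from outside, world axes, zero at the start; "ft_torque": the same for the moment, N m; "opening": opening from 0.0 (shut) to 1.0 (fully open).
Only numpy, scipy, OpenCV 4.12 (cv2) and the standard library are available. Lean on these libraries where they do the work, as an engineer would, in place of code of your own. Each camera call takes 0.05 s, during which the arm holds its last target.

### The job

The brown bottle and the glass beaker in the storage bay stand in the way of the lidded sample tin behind them. First move the bottle and the beaker to the blue side mat, then set the tin centred on the round pan of the small scale, and only then put bottle and beaker back, each centred on the very ring it came from (left stays left, right stays right). Keep all three upright all the time and leave everything standing free.

Things in the scene. Friction and masses are not known exactly. Their poses are not given: they have to be found in the camera images.
- beaker: clear glass beaker with a green band, empty, upright, loose, about 0.09 kg; 78 mm tall, round, 58 mm outer diameter in x, a pouring lip at the rim makes it 63 mm in y; straight walls about 3 mm thick. Origin: centre of its underside, z up; its yaw differs from the bay's by at most 0.3 rad. Starts in the bay on one of the two front white rings (left or right varies)
- brown_bottle: dark brown bottle with a black ribbed screw cap and an orange-red band, upright, loose, about 0.24 kg; 58 mm diameter, 115 mm tall; the body is round and straight from the foot up to about 75 mm, then a shoulder narrows to the cap (29 mm diameter, from 98 to 115 mm). Origin: centre of its underside, z up. Starts in the bay on the other front white ring
- tin: round silvery aluminium sample tin with its slip lid on (the lid does not come off), loose, 35 g; body 55 mm diameter, lid 59 mm diameter from 26 to 38 mm height, 38 mm tall in all. Origin: centre of its underside, z up. Starts on the yellow rear ring of the bay, close behind both (gap about 9 mm)
- bay: fixed dark grey storage plate 150 (x) by 164 mm (y), top face at z = 5 mm, with a 14 mm high, 4 mm thick lip at back and sides, open at the front. Origin: on the bench, 5 mm in front of the plate's centre; +x to the back, +y left. Flat printed rings in its frame, centres (x, y): white (-22, +40) and (-22, -40) mm, 68 mm diameter; yellow (+36, 0) mm, 64 mm diameter
- side_mat: fixed flat blue ribbed rubber mat, 90 mm (x) by 180 mm (y), 3.5 mm thick, empty at the start. Origin: centre of its underside, +y along its length. It lies in front of bay and scale. The large test press beside them (housing 0.23 m high, console 0.41 m) fills the bench left of y = 0 from about x = 0.5 on: do not sweep into it
- scale: fixed small white scale, 130 mm (x) by 104 mm (y), with a round steel pan of 86 mm diameter whose upper face is 26 mm above the bench, and a dark display and two small keys at its front. Origin: on the bench below the pan's centre; +x to the back
- pan (a point): centre of the upper face of the scale's round steel pan
Mind the look-alikes: they are no part of the job. What is shaped like the brown_bottle but yellow is not meant.

How it is judged:
By the outcome, as a careful person would: the job done as asked, in the order asked, and still so for the second after the job is handed in, with the robot touching nothing.
It also fails if it takes over 120 s, if anything falls off the work surface, if the arm or the gripper's body presses on something with over 40 N, if the wrist force passes 120 N, or if a joint passes its speed limit or range.

## Working session

There is one attempt and no reset: what is moved stays moved. The work goes in short steps, Python scripts to look and compute and a tool call to move; the robot and the scene stay as the last step left them, time stands still between calls to the robot, and variables do not carry over. Pictures are saved under pics/ and viewed, and the job is handed in when it is done.

Besides the shell and the picture viewer there is one more tool, called after "Request:" as a command line: name --argument value ..., lists and objects as JSON in quotes. step_arm: Moves the arm, as the interface text tells. Its arguments: {"type":"object","properties":{"steps":{"type":"array"},"newtons":{"type":"number"}},"required":["steps"]}

```bash
mkdir -p pics
python3 - <<'E'
from rig import readout, optics, manip
import cv2
print(readout.read_state()); print(manip.grasp_offset)
for n in ["scene","top","wrist"]:
    im=optics.read_camera(n); cv2.imwrite(f"pics/a_{n}.png",im[:,:,::-1]); print(n,optics.camera_model(n))
E
```

```text
{'t': 0.0, 'joint_pos': array([-1.36920667e+00,  2.17799915e-01,  1.61490934e+00, -1.17252090e-06,
        1.31127276e+00, -1.12196936e-01]), 'joint_velocities': array([-0.00062418,  0.00049315, -0.00033397,  0.00119104,  0.00236413,
        0.00048278]), 'joint_torque': array([-5.59086720e-05, -3.96841943e+01, -3.03855550e+01, -2.73373262e-04,
        9.63415077e-03, -3.68377275e-07]), 'tcp_pos': array([ 0.19276467, -0.59363341,  0.20685289]), 'tool_rot': array([ 8.08906966e-01, -5.87935449e-01, -8.82047288e-04, -8.05756447e-04]), 'wrist_force': array([-0.79228214, -0.60102337,  0.23024826]), 'ft_torque': array([ 0.01647924, -0.01106457, -0.06041038]), 'opening': 1.0046143959283407}
0.0187
scene {'fovy': 45.830372574840894, 'cx': 312.2447557499282, 'cy': 250.49255461025788, 'R': array([[-0.86724268, -0.49788087,  0.00218704],
       [-0.38605376,  0.66966775, -0.63443486],
       [ 0.31440839, -0.5510533 , -0.77297323]]), 't': array([0.385624  , 0.34615735, 0.63743266])}
top {'fovy': 56.08801521355382, 'cx': 321.95965070625994, 'cy': 235.68651865901438, 'R': array([[-0.02869846, -0.99951862,  0.01178701],
       [-0.99514587,  0.02745847, -0.09450251],
       [ 0.09413336, -0.01444187, -0.99545484]]), 't': array([-0.15668145,  0.53664562,  0.84147374])}
wrist {'fovy': 59.86454153869406, 'cx': 319.34670012375875, 'cy': 235.42241883928287, 'R': array([[ 0.30896054, -0.95107281, -0.00197328],
       [-0.90877186, -0.29582951,  0.2943104 ],
       [-0.28049437, -0.08913704, -0.95570785]]), 't': array([-0.62407111, -0.03860974,  0.37769494])}
```

View pics/a_scene.png

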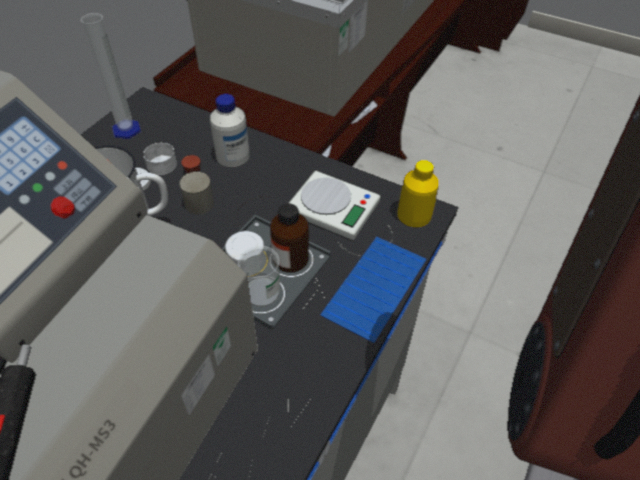

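View pics/a_top.png

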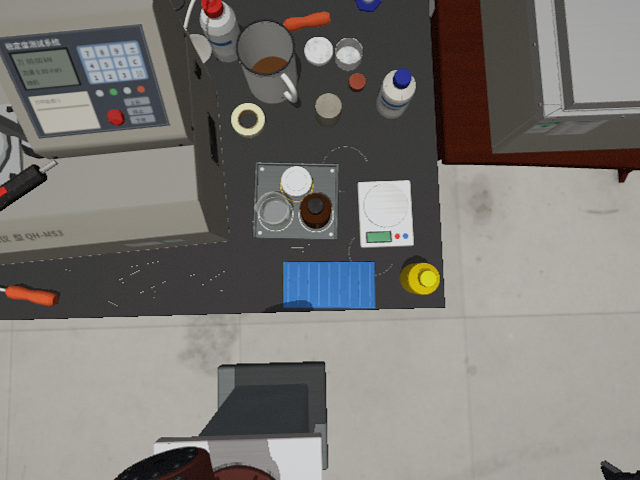

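View pics/a_wrist.png

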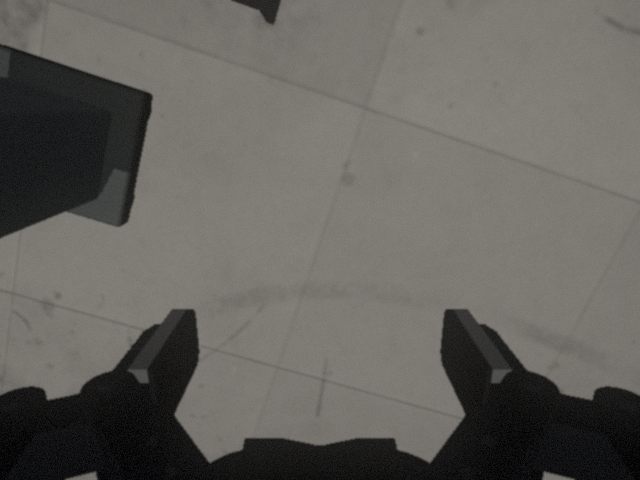

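```bash
cat > h.py <<'E'
import numpy as np, cv2
from rig import readout, optics, find_in, regions_of, manip
from scipy.spatial.transform import Rotation as Ro
def ray(n,px,z,m=None):
    m=m or optics.camera_model(n); f=240/np.tan(np.radians(m["fovy"]/2))
    d=m["R"].T@np.array([(px[0]-m["cx"])/f,(px[1]-m["cy"])/f,1]); c=-m["R"].T@m["t"]
    return c+d*(z-c[2])/d[2]
def proj(n,X,m=None):
    m=m or optics.camera_model(n); f=240/np.tan(np.radians(m["fovy"]/2))
    p=m["R"]@np.array(X,float)+m["t"]; return np.array([f*p[0]/p[2]+m["cx"],f*p[1]/p[2]+m["cy"]])
def snap(n,name,crop=None,k=1):
    im=optics.read_camera(n); o=im
    if crop: o=im[crop[1]:crop[3],crop[0]:crop[2]]
    if k!=1: o=cv2.resize(o,None,fx=k,fy=k,interpolation=cv2.INTER_CUBIC)
    cv2.imwrite(f"pics/{name}.png",np.ascontiguousarray(o[:,:,::-1])); return im
E
python3 - <<'E'
from h import *
snap("top","b_top",(240,140,450,320),3.8)
for l in ["beaker","brown_bottle","tin","bay","side_mat","scale","pan"]:
    for cam in ["top"]:
        for r in regions_of(l,cam)[:3]:
            m=r["mask"]; q=cv2.minAreaRect(np.argwhere(m)[:,::-1].astype(np.float32))
            print(l,cam,round(r["confidence"],2),[round(float(v),1) for v in r["box"]],m.sum(),[np.round(v,1) for v in q])
E
```

```text
beaker top 0.68 [254.9, 192.9, 290.0, 226.4] 886 [array([273.8, 208.8]), array([34.6, 31.1]), np.float64(45.0)]
brown_bottle top 0.91 [298.2, 194.7, 330.0, 228.4] 956 [array([315. , 210.5]), array([35., 32.]), np.float64(90.0)]
brown_bottle top 0.81 [395.9, 264.9, 439.3, 292.6] 1011 [array([418.7, 277.7]), array([38.4, 32.2]), np.float64(11.3)]
tin top 0.91 [280.4, 167.0, 313.4, 198.2] 754 [array([295.5, 181.5]), array([31., 29.]), np.float64(90.0)]
bay top 0.59 [252.2, 160.2, 337.4, 236.2] 3488 [array([295.1, 200.4]), array([83.4, 75.7]), np.float64(1.4)]
side_mat top 0.65 [282.6, 263.0, 377.1, 304.0] 4215 [array([328.5, 284. ]), array([46., 91.]), np.float64(90.0)]
scale top 0.64 [358.9, 180.3, 413.9, 246.7] 3510 [array([384.1, 213.4]), array([66. , 54.6]), np.float64(88.0)]
pan top 0.7 [356.0, 176.9, 413.0, 246.1] 3493 [array([384.4, 213.4]), array([66.3, 53.5]), np.float64(87.2)]
```

View pics/b_top.png

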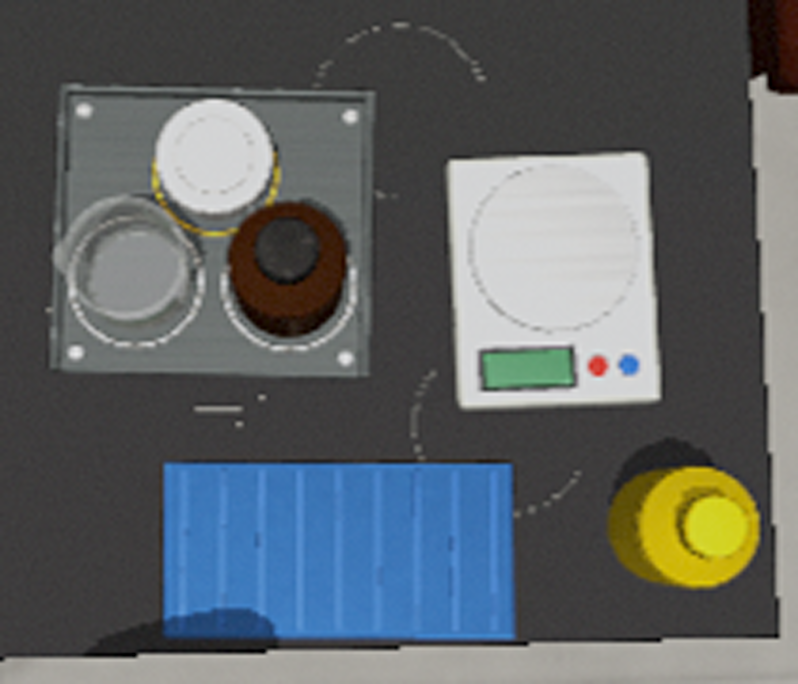

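Run:
```python
from h import *
P=lambda u,v,z:ray("top",(240+u/3.8,140+v/3.8),z)[:2]
pr=lambda n,x:print(n,np.round(x,4))
s=[P(83,110,.005),P(350,117,.005),P(75,352,.005),P(345,358,.005)]; pr("screws",s); pr("platec",np.mean(s,0))
d=s[0]+s[2]-s[1]-s[3]; pr("yaw",np.arctan2(-d[0],d[1])); e=s[0]+s[1]-s[2]-s[3]; pr("yaw2",np.arctan2(e[1],e[0]))
pr("pan",P(554,248,.026))
m=[P(163,463,.0035),P(513,463,.0035),P(163,640,.0035),P(515,637,.0035)];pr("mat",m);pr("matc",np.mean(m,0))
pr("tin",P(214,156,.043));pr("cap",P(287,249,.12));pr("beaker rim",P(130,250,.083));pr("bfoot",P(126,275,.008))
pr("ringL",P(137,283,.005));pr("ringR",P(289,285,.005)); pr("ringY",P(214,172,.005))
pr("yellow",P(718,527,.115))
pr("scalecorners",[P(448,160,.02),P(648,152,.02),P(462,408,.02),P(660,400,.02)])
# predicted
c=np.mean(s,0);
for yw in (-.03,):
  pass
a=(np.arctan2(-d[0],d[1])+np.arctan2(e[1],e[0]))/2
R=np.array([[np.cos(a),-np.sin(a)],[np.sin(a),np.cos(a)]]); o=c-R@[.005,0]
pr("bay",list(o)+[a])
for q in [(-.022,.04),(-.022,-.04),(.036,0)]: pr("ring",o+R@q)
```

```text
screws [[ 0.6713 -0.0558]
 [ 0.6639 -0.1961]
 [ 0.5435 -0.0496]
 [ 0.5365 -0.1895]]
platec [ 0.6038 -0.1227]
yaw -0.0512
yaw2 -0.0499
pan [ 0.588  -0.2974]
mat [[ 0.4847 -0.0939]
 [ 0.4796 -0.275 ]
 [ 0.3942 -0.092 ]
 [ 0.3904 -0.2724]]
matc [ 0.4372 -0.1833]
tin [ 0.6366 -0.1255]
cap [ 0.5758 -0.1608]
beaker rim [ 0.5834 -0.0861]
bfoot [ 0.5826 -0.077 ]
ringL [ 0.5787 -0.0824]
ringR [ 0.5755 -0.1615]
ringY [ 0.6364 -0.1238]
yellow [ 0.4444 -0.352 ]
scalecorners [[ 0.6364 -0.2454]
 [ 0.6379 -0.3492]
 [ 0.5078 -0.2479]
 [ 0.509  -0.3493]]
bay [ 0.5988 -0.1225 -0.0505]
ring [ 0.5788 -0.0814]
ring [ 0.5748 -0.1613]
ring [ 0.6348 -0.1243]
```

Run:
```python
from h import *
s=readout.read_state();m=optics.camera_model("wrist");C=-m["R"].T@m["t"]
T=Ro.from_quat(s["tool_rot"])
print("cam in tool",T.inv().apply(C-s["tcp_pos"]),"fwd",T.inv().apply(m["R"][2]))
snap("scene","c_scene",(60,40,470,360),1.95)
for cam in ["scene"]:
  for l in ["beaker","brown_bottle","tin"]:
        for r in regions_of(l,cam)[:2]: print(l,r["confidence"],r["box"])
```

```text
cam in tool [ 1.46108809e-04 -7.43930668e-02 -1.63928045e-01] fwd [2.57290504e-05 2.94518313e-01 9.55645835e-01]
beaker 0.62 [235.8, 241.9, 280.8, 304.7]
brown_bottle 0.84 [399.1, 161.6, 437.0, 227.3]
brown_bottle 0.75 [269.7, 204.6, 309.4, 272.9]
tin 0.69 [226.5, 230.4, 261.8, 263.2]
```

View pics/c_scene.png

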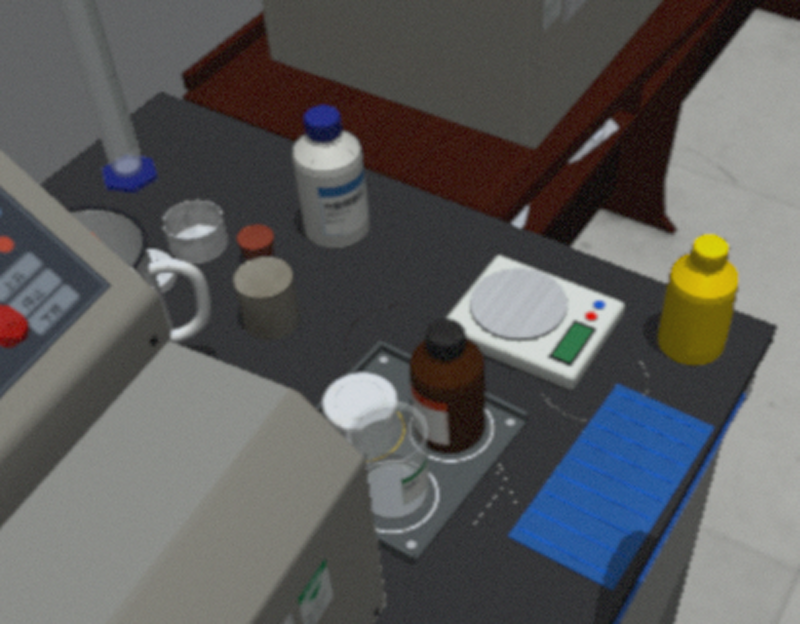

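Request:
step_arm --steps '[[[0, 0, -0.012, 0, 0, -0.1143, 75], [0, 0, -0.012, 0, 0, -0.1143, 75], [0, 0, -0.012, 0, 0, -0.1143, 75], [0, 0, -0.012, 0, 0, -0.1143, 75]]]' --newtons 25

```text
t: 1.08
tcp_pos: [0.1929, -0.5944, 0.2566]
tool_rot: [0.922, -0.387, -0.0, -0.0]
wrist_force: [-1.5, 0.5, -0.0]
opening: 0.746
```

```bash
cat >> h.py <<'E'
def st():
    s=readout.read_state(); T=Ro.from_quat(s["tool_rot"]); x=T.apply([1,0,0]); z=T.apply([0,0,1])
    print("t %.2f"%s["t"],"tcp",np.round(s["tcp_pos"],4),"az %.4f"%np.arctan2(x[1],x[0]),"zdir",np.round(z,4),"op %.3f"%s["opening"],"F",np.round(s["wrist_force"],1)); return s,T
def to(X):
    s,T=st(); print("tool delta",np.round(T.inv().apply(np.array(X)-s["tcp_pos"]),4))
E
python3 -c "
from h import *
to([.58,-.16,.25])"
```

```text
t 1.08 tcp [ 0.1929 -0.5944  0.2566] az -0.7941 zdir [-0.e+00  2.e-04 -1.e+00] op 0.746 F [-1.5  0.5 -0. ]
tool delta [-0.0385 -0.5805  0.0067]
```

Request:
step_arm --steps '[[[-0.0025, -0.036, 0, 0, 0, 0, 75], [-0.0025, -0.036, 0, 0, 0, 0, 75], [-0.0025, -0.036, 0, 0, 0, 0, 75], [-0.0025, -0.036, 0, 0, 0, 0, 75], [-0.0025, -0.036, 0, 0, 0, 0, 75]]]'

```text
t: 1.5
tcp_pos: [0.3141, -0.4589, 0.2564]
tool_rot: [0.921, -0.39, 0.0, 0.0]
wrist_force: [1.3, 0.2, 0.3]
opening: 0.749
```

Request:
step_arm --steps '[[[-0.0025, -0.036, 0, 0, 0, 0, 75], [-0.0025, -0.036, 0, 0, 0, 0, 75], [-0.0025, -0.036, 0, 0, 0, 0, 75], [-0.0025, -0.036, 0, 0, 0, 0, 75], [-0.0025, -0.036, 0, 0, 0, 0, 75]]]'

```text
t: 1.92
tcp_pos: [0.4347, -0.3242, 0.2565]
tool_rot: [0.921, -0.389, 0.0, 0.0]
wrist_force: [1.2, 0.4, -0.3]
opening: 0.746
```

Request:
step_arm --steps '[[[-0.0025, -0.036, 0, 0, 0, 0, 75], [-0.0025, -0.036, 0, 0, 0, 0, 75], [-0.0025, -0.036, 0, 0, 0, 0, 75], [-0.0025, -0.036, 0, 0, 0, 0, 75], [-0.0025, -0.036, 0, 0, 0, 0, 75]]]'

```text
t: 2.33
tcp_pos: [0.5551, -0.1898, 0.2565]
tool_rot: [0.921, -0.389, 0.0, 0.0]
wrist_force: [-0.0, 0.2, -0.3]
opening: 0.748
```

Request:
step_arm --steps '[[[0, -0.02, 0, 0, 0, 0, 75], [0, -0.02, 0, 0, 0, 0, 75], [0, 0, 0, 0, 0, 0, 75], [0, 0, 0, 0, 0, 0, 75]]]'

```text
t: 2.67
tcp_pos: [0.5831, -0.1628, 0.2561]
tool_rot: [0.921, -0.388, -0.0, 0.0]
wrist_force: [-0.5, -0.2, -0.9]
opening: 0.75
```

Run:
```python
from h import *
st(); im=snap("wrist","d_wrist")
m=optics.camera_model("wrist")
for l in ["beaker","brown_bottle","tin"]:
    for r in regions_of(l,"wrist")[:2]: print(l,round(r["confidence"],2),[round(float(v),1) for v in r["box"]])
for n,p in dict(L=(.5787,-.082,.005),R=(.575,-.1613,.005),Y=(.6355,-.124,.005),cap=(.5758,-.1608,.12),tin=(.6366,-.1255,.043),pan=(.588,-.2974,.026),bk=(.5787,-.082,.083)).items(): print(n,proj("wrist",p,m))
import json; json.dump({k:np.array(v).tolist() for k,v in m.items()},open("d.json","w"))
```

```text
t 2.67 tcp [ 0.5831 -0.1628  0.2561] az -0.7978 zdir [-6.e-04 -3.e-04 -1.e+00] op 0.750 F [-0.5 -0.2 -0.9]
beaker 0.72 [206.7, 96.4, 288.8, 170.7]
brown_bottle 0.96 [330.4, 357.6, 385.4, 439.4]
brown_bottle 0.94 [279.3, 158.4, 345.0, 240.9]
tin 0.63 [298.0, 85.9, 362.5, 153.6]
L [256.38204913 128.74040659]
R [312.83039586 188.11593432]
Y [328.66349387 116.46833599]
cap [310.73918663 215.84161173]
tin [331.69825883 117.7670467 ]
pan [417.49344858 275.06731286]
bk [242.04831111 133.77800001]
```

View pics/d_wrist.png

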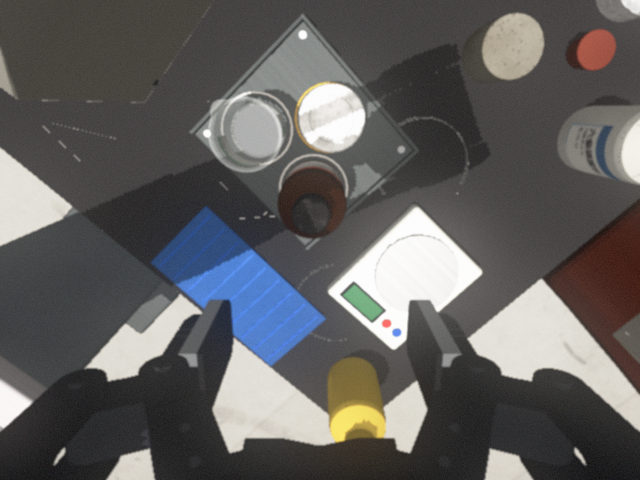

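Run:
```python
import cv2,json,numpy as np
from h import proj
im=cv2.imread("pics/d_wrist.png")[60:260,180:420]
im=cv2.resize(im,None,fx=3.3,fy=3.0*1.0,interpolation=cv2.INTER_CUBIC) if 0 else cv2.resize(im,None,fx=3,fy=3,interpolation=cv2.INTER_CUBIC)
m={k:np.array(v) for k,v in json.load(open("d.json")).items()}
t=np.linspace(0,6.28,60)
def circ(c,r,z,col):
    p=[((proj("wrist",(c[0]+r*np.cos(a),c[1]+r*np.sin(a),z),m)-[180,60])*3) for a in t]
    cv2.polylines(im,[np.round(np.array(p)).astype(np.int32)],True,col,1)
circ((.5787,-.082),.034,.005,(0,255,0)); circ((.575,-.1613),.034,.005,(0,255,0)); circ((.6355,-.124),.032,.005,(0,255,0))
circ((.5787,-.082),.029,.083,(0,0,255));circ((.5787,-.082),.029,.005,(0,0,255))
circ((.575,-.161),.0145,.12,(0,0,255));circ((.575,-.161),.029,.080,(255,0,255));circ((.6366,-.1255),.0295,.043,(0,0,255))
cv2.imwrite("pics/d2.png",im)
```

```text
(no output)
```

View pics/d2.png

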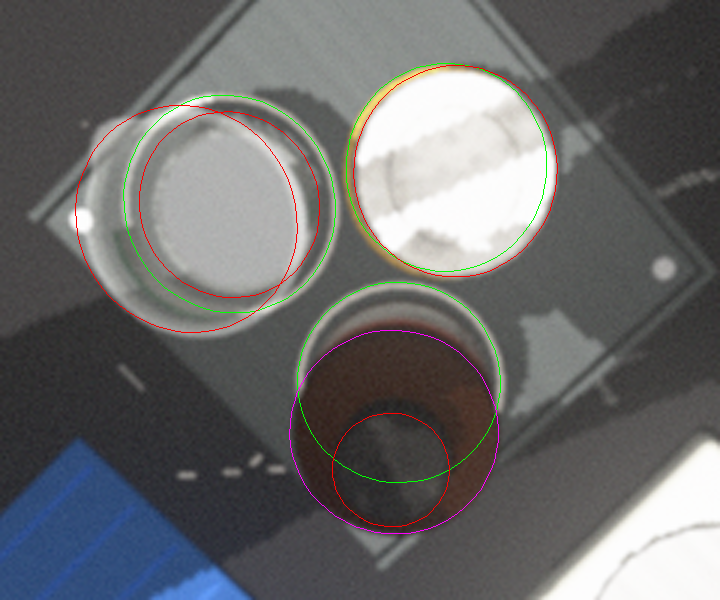

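```bash
python3 -c "
from h import *
to([.575,-.161,.053])"
```

```text
t 2.87 tcp [ 0.5821 -0.1644  0.2562] az -0.8012 zdir [-3.e-04 -3.e-04 -1.e+00] op 0.751 F [-0.5  0.4 -0.6]
tool delta [-0.0074  0.0027  0.2032]
```

Request:
step_arm --steps '[[[-0.0037, 0.0013, 0.028, 0, 0, 0, 88], [-0.0037, 0.0014, 0.028, 0, 0, 0, 88], [0, 0, 0.028, 0, 0, 0, 88], [0, 0, 0.016, 0, 0, 0, 88], [0, 0, 0, 0, 0, 0, 88]]]'

```text
t: 3.28
tcp_pos: [0.5714, -0.1595, 0.151]
tool_rot: [0.921, -0.39, -0.005, 0.0]
wrist_force: [-0.2, -0.9, -1.5]
opening: 0.879
```

Request:
step_arm --steps '[[[0, 0, 0, 0, 0, 0, 88], [0, 0, 0, 0, 0, 0, 88]]]'

```text
t: 3.45
tcp_pos: [0.5765, -0.161, 0.1579]
tool_rot: [0.921, -0.39, 0.001, 0.0]
wrist_force: [1.9, -0.9, 0.3]
opening: 0.878
```

```bash
python3 -c "
from h import *
to([.575,-.161,.053]); snap('wrist','e_wrist'); m=optics.camera_model('wrist')
print(proj('wrist',(.575,-.161,.12),m))"
```

```text
t 3.45 tcp [ 0.5765 -0.161   0.1579] az -0.8008 zdir [ 0.0025 -0.0011 -1.    ] op 0.878 F [ 1.9 -0.9  0.3]
tool delta [-0.0013  0.0012  0.1049]
[316.63076113 260.29859866]
```

View pics/e_wrist.png

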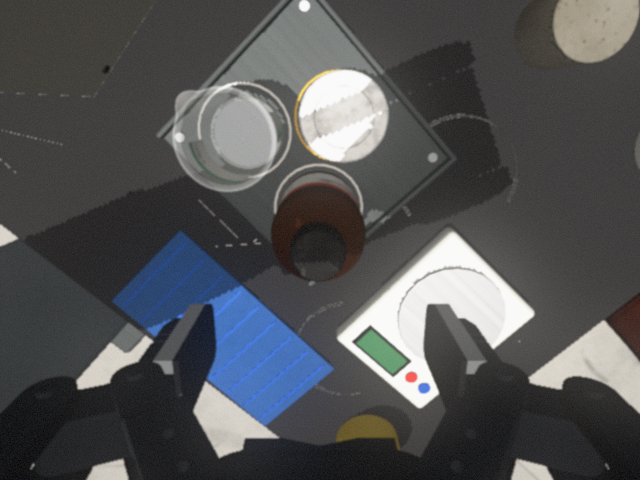

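Request:
step_arm --steps '[[[-0.0005, 0.0005, 0.02, 0, 0, 0, 88], [0, 0, 0.02, 0, 0, 0, 88], [0, 0, 0.02, 0, 0, 0, 88], [0, 0, 0.015, 0, 0, 0, 88], [0, 0, 0.01, 0, 0, 0, 88]]]'

```text
t: 3.92
tcp_pos: [0.5755, -0.1603, 0.0714]
tool_rot: [0.921, -0.389, 0.001, 0.0]
wrist_force: [-0.2, 0.7, -0.2]
opening: 0.883
```

Request:
step_arm --steps '[[[0, 0, 0.01, 0, 0, 0, 88], [0, 0, 0.006, 0, 0, 0, 88], [0, 0, 0, 0, 0, 0, 88], [0, 0, 0, 0, 0, 0, 88]]]'

```text
t: 4.25
tcp_pos: [0.5755, -0.1602, 0.0558]
tool_rot: [0.921, -0.389, 0.0, -0.0]
wrist_force: [0.2, 0.4, -0.3]
opening: 0.881
```

```bash
python3 -c "
from h import *
to([.575,-.161,.053]); snap('wrist','f_wrist')"
```

```text
t 4.25 tcp [ 0.5755 -0.1602  0.0558] az -0.7998 zdir [ 8.e-04 -3.e-04 -1.e+00] op 0.881 F [ 0.2  0.4 -0.3]
tool delta [0.0002 0.0009 0.0028]
```

View pics/f_wrist.png

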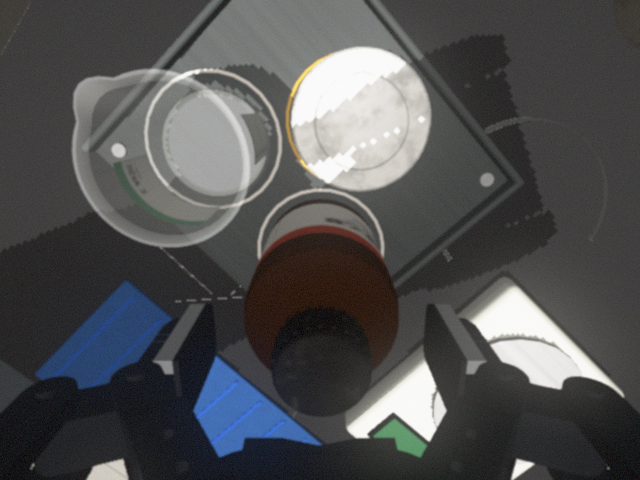

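Request:
step_arm --steps '[[[0, 0.0009, 0.003, 0, 0, 0, 88], [0, 0, 0, 0, 0, 0, 60], [0, 0, 0, 0, 0, 0, 50], [0, 0, 0, 0, 0, 0, 50], [0, 0, 0, 0, 0, 0, 50]]]' --newtons 40

```text
t: 4.72
tcp_pos: [0.5751, -0.1607, 0.0532]
tool_rot: [0.921, -0.389, 0.001, -0.0]
wrist_force: [0.5, 0.9, 2.8]
opening: 0.633
```

Request:
step_arm --steps '[[[0, 0, 0, 0, 0, 0, 50], [0, 0, 0, 0, 0, 0, 50], [0, 0, 0, 0, 0, 0, 50]]]'

```text
t: 4.97
tcp_pos: [0.5751, -0.1607, 0.0532]
tool_rot: [0.921, -0.389, 0.001, -0.0]
wrist_force: [-0.1, 0.9, 5.2]
opening: 0.637
```

```bash
python3 -c "
from h import *
to([.575,-.161,.053])"
```

```text
t 4.97 tcp [ 0.5751 -0.1607  0.0532] az -0.7998 zdir [ 1.5e-03 -3.0e-04 -1.0e+00] op 0.637 F [-0.1  0.9  5.2]
tool delta [0.0001 0.0003 0.0002]
```

Request:
step_arm --steps '[[[0, 0, -0.01, 0, 0, 0, 50], [0, 0, -0.015, 0, 0, 0, 50], [0, 0, -0.015, 0, 0, 0, 50], [0, 0, -0.015, 0, 0, 0, 50], [0, 0, -0.005, 0, 0, 0, 50]]]'

```text
t: 5.38
tcp_pos: [0.575, -0.1611, 0.1139]
tool_rot: [0.921, -0.389, 0.001, 0.0]
wrist_force: [0.4, 0.5, -1.3]
opening: 0.635
```

```bash
python3 -c "
from h import *
to([.437,-.232,.113]); snap('wrist','g_wrist')"
```

```text
t 5.38 tcp [ 0.575  -0.1611  0.1139] az -0.7997 zdir [ 0.0019 -0.0012 -1.    ] op 0.635 F [ 0.4  0.5 -1.3]
tool delta [-0.0453  0.1484  0.0008]
```

View pics/g_wrist.png

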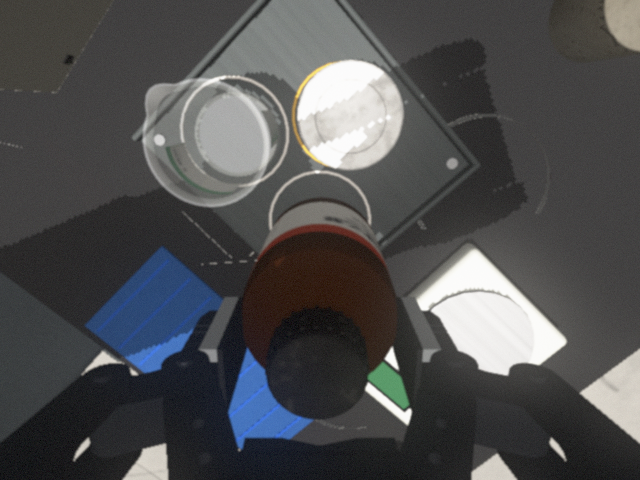

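Request:
step_arm --steps '[[[-0.004, 0.0135, 0, 0, 0, 0, 50], [-0.007, 0.0225, 0, 0, 0, 0, 50], [-0.008, 0.0265, 0, 0, 0, 0, 50], [-0.008, 0.0265, 0, 0, 0, 0, 50], [-0.008, 0.0265, 0, 0, 0, 0, 50]]]'

```text
t: 5.85
tcp_pos: [0.4639, -0.2157, 0.1102]
tool_rot: [0.921, -0.389, -0.002, 0.0]
wrist_force: [-0.3, -1.2, -3.3]
opening: 0.637
```

Request:
step_arm --steps '[[[-0.007, 0.0225, 0, 0, 0, 0, 50], [-0.003, 0.01, 0.01, 0, 0, 0, 50], [0, 0, 0.018, 0, 0, 0, 50], [0, 0, 0.01, 0, 0, 0, 50], [0, 0, 0, 0, 0, 0, 50]]]'

```text
t: 6.27
tcp_pos: [0.4336, -0.2293, 0.0702]
tool_rot: [0.921, -0.39, -0.004, -0.001]
wrist_force: [-0.7, 0.7, -2.4]
opening: 0.633
```

```bash
python3 -c "
from h import *
to([.437,-.232,.0525])"
```

```text
t 6.27 tcp [ 0.4336 -0.2293  0.0702] az -0.8003 zdir [-0.0065  0.0049 -1.    ] op 0.633 F [-0.7  0.7 -2.4]
tool delta [ 0.0045 -0.0006  0.0177]
```

Request:
step_arm --steps '[[[0, 0, 0, 0, 0, 0, 50], [0, 0, 0, 0, 0, 0, 50], [0, 0, 0, 0, 0, 0, 50]]]'

```text
t: 6.52
tcp_pos: [0.4379, -0.2317, 0.0749]
tool_rot: [0.921, -0.389, 0.001, 0.0]
wrist_force: [0.5, -0.7, -2.9]
opening: 0.634
```

```bash
python3 -c "
from h import *
to([.437,-.232,.0520])"
```

```text
t 6.52 tcp [ 0.4379 -0.2317  0.0749] az -0.7990 zdir [ 1.2e-03 -8.0e-04 -1.0e+00] op 0.634 F [ 0.5 -0.7 -2.9]
tool delta [-0.0004  0.0009  0.0229]
```

Request:
step_arm --steps '[[[0, 0, 0.008, 0, 0, 0, 50], [0, 0, 0.007, 0, 0, 0, 50], [0, 0, 0.004, 0, 0, 0, 50], [0, 0, 0.002, 0, 0, 0, 50], [0, 0, 0.001, 0, 0, 0, 50]]]'

```text
t: 6.93
tcp_pos: [0.4363, -0.231, 0.0513]
tool_rot: [0.921, -0.389, -0.001, -0.0]
wrist_force: [0.0, -0.2, -1.0]
opening: 0.636
```

Request:
step_arm --steps '[[[0, 0, 0.0005, 0, 0, 0, 50], [0, 0, 0, 0, 0, 0, 50]]]'

```text
t: 7.1
tcp_pos: [0.4369, -0.2315, 0.0516]
tool_rot: [0.921, -0.389, -0.0, 0.0]
wrist_force: [0.9, 0.4, -1.9]
opening: 0.635
```

```bash
python3 -c "
from h import *
to([.437,-.232,.0517])"
```

```text
t 7.10 tcp [ 0.4369 -0.2315  0.0516] az -0.7997 zdir [-0. -0. -1.] op 0.635 F [ 0.9  0.4 -1.9]
tool delta [ 0.0005  0.0003 -0.0001]
```

Request:
step_arm --steps '[[[0, 0, 0.0006, 0, 0, 0, 50], [0, 0, 0.0005, 0, 0, 0, 50], [0, 0, 0, 0, 0, 0, 50]]]'

```text
t: 7.35
tcp_pos: [0.4373, -0.2317, 0.0512]
tool_rot: [0.921, -0.389, 0.0, -0.0]
wrist_force: [-0.2, 0.8, 0.5]
opening: 0.636
```

Request:
step_arm --steps '[[[0, 0, 0, 0, 0, 0, 66], [0, 0, 0, 0, 0, 0, 72], [0, 0, 0, 0, 0, 0, 90], [0, 0, 0, 0, 0, 0, 90], [0, 0, 0, 0, 0, 0, 90]]]'

```text
t: 7.77
tcp_pos: [0.437, -0.2317, 0.0508]
tool_rot: [0.921, -0.389, 0.0, 0.0]
wrist_force: [-0.8, -0.3, 0.6]
opening: 0.896
```

Request:
step_arm --steps '[[[0, 0, -0.01, 0, 0, 0, 90], [0, 0, -0.025, 0, 0, 0, 90], [0, 0, -0.03, 0, 0, 0, 90], [0, 0, -0.03, 0, 0, 0, 90], [0, 0, -0.015, 0, 0, 0, 90]]]'

```text
t: 8.18
tcp_pos: [0.4389, -0.2329, 0.1655]
tool_rot: [0.921, -0.389, 0.003, 0.001]
wrist_force: [1.3, -0.4, 0.9]
opening: 0.901
```

```bash
python3 -c "
from h import *
to([.5795,-.083,.16]); snap('wrist','i_wrist');snap('top','i_top',(240,140,450,320),3.8)"
```

```text
t 8.18 tcp [ 0.4389 -0.2329  0.1655] az -0.7997 zdir [ 0.0055 -0.004  -1.    ] op 0.901 F [ 1.3 -0.4  0.9]
tool delta [-0.0095 -0.2053  0.0057]
```

View pics/i_wrist.png

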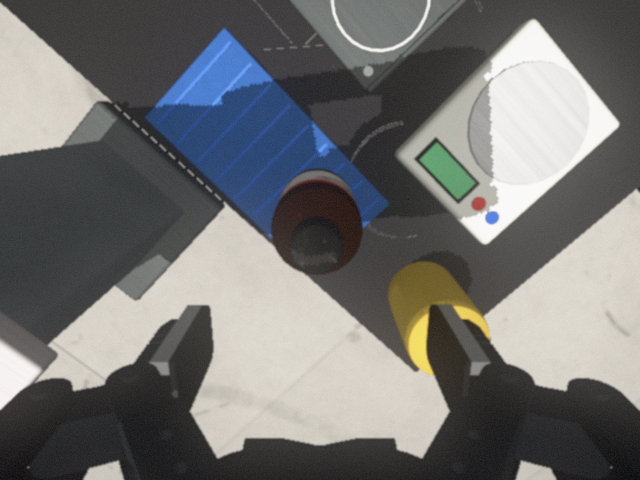

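View pics/i_top.png

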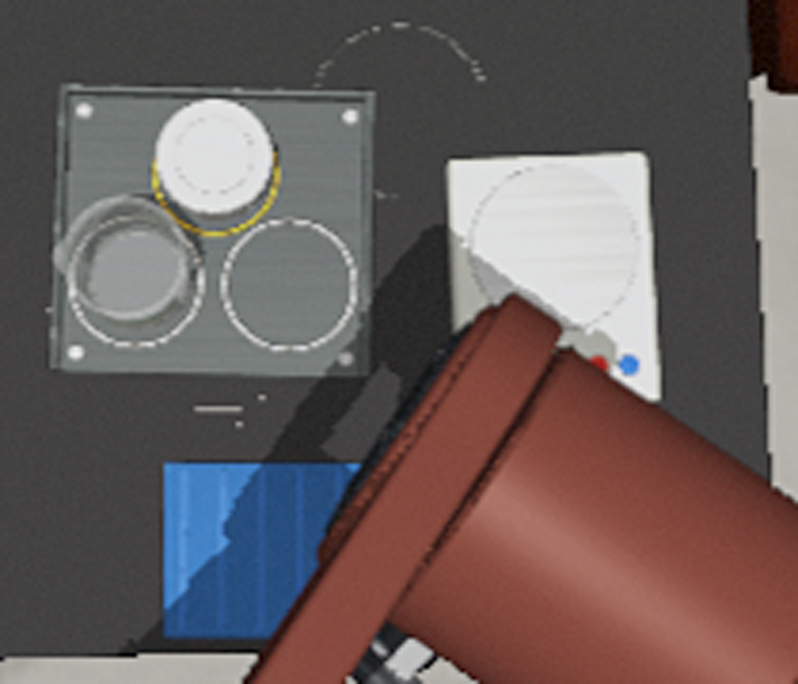

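Request:
step_arm --steps '[[[-0.001, -0.02, 0, 0, 0, 0, 90], [-0.002, -0.035, 0, 0, 0, 0, 90], [-0.002, -0.035, 0, 0, 0, 0, 90], [-0.002, -0.035, 0, 0, 0, 0, 90], [-0.002, -0.035, 0, 0, 0, 0, 90]]]'

```text
t: 8.7
tcp_pos: [0.5451, -0.112, 0.1592]
tool_rot: [0.921, -0.39, -0.001, 0.0]
wrist_force: [0.3, -0.8, -0.4]
opening: 0.899
```

Request:
step_arm --steps '[[[-0.001, -0.025, 0, 0, 0, 0, 90], [0, -0.015, 0, 0, 0, 0, 90], [0, 0, 0, 0, 0, 0, 90], [0, 0, 0, 0, 0, 0, 90], [0, 0, 0, 0, 0, 0, 90]]]'

```text
t: 9.12
tcp_pos: [0.5721, -0.0856, 0.1597]
tool_rot: [0.921, -0.39, -0.001, 0.001]
wrist_force: [-0.7, -0.7, -0.7]
opening: 0.902
```

Run:
```python
from h import *
to([.5795,-.083,.053]); m=optics.camera_model('wrist'); im=snap('wrist','j0')[:,:,::-1].copy()
t=np.linspace(0,6.28,60)
for c,r,z,col in [((.579,-.0825),.034,.005,(0,255,0)),((.5797,-.083),.029,.083,(0,0,255)),((.5797,-.083),.029,.005,(0,0,255))]:
    cv2.polylines(im,[np.array([proj('wrist',(c[0]+r*np.cos(a),c[1]+r*np.sin(a),z),m) for a in t]).round().astype(np.int32)],True,col,1)
cv2.imwrite("pics/j.png",im)
```

```text
t 9.12 tcp [ 0.5721 -0.0856  0.1597] az -0.8003 zdir [-2.3e-03 -2.0e-04 -1.0e+00] op 0.902 F [-0.7 -0.7 -0.7]
tool delta [ 0.0034 -0.0073  0.1067]
```

View pics/j.png

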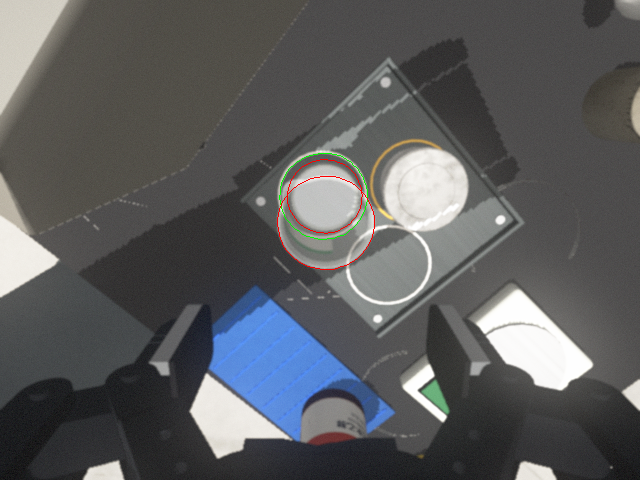

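Request:
step_arm --steps '[[[0.0034, -0.0073, 0.015, 0, 0, 0, 90], [0, 0, 0.02, 0, 0, 0, 90], [0, 0, 0.02, 0, 0, 0, 90], [0, 0, 0.015, 0, 0, 0, 90], [0, 0, 0.015, 0, 0, 0, 90]]]'

```text
t: 9.58
tcp_pos: [0.5796, -0.0835, 0.0745]
tool_rot: [0.921, -0.39, -0.001, 0.0]
wrist_force: [-0.2, 0.4, 1.1]
opening: 0.895
```

Request:
step_arm --steps '[[[0, 0, 0.01, 0, 0, 0, 90], [0, 0, 0.006, 0, 0, 0, 90], [0, 0, 0, 0, 0, 0, 90], [0, 0, 0, 0, 0, 0, 90], [0, 0, 0, 0, 0, 0, 90]]]'

```text
t: 10.0
tcp_pos: [0.5818, -0.0828, 0.0608]
tool_rot: [0.921, -0.389, 0.001, -0.0]
wrist_force: [0.0, 0.6, 0.1]
opening: 0.904
```

Run:
```python
from h import *
to([.5797,-.083,.053]); im=snap('wrist','k')
```

```text
t 10.00 tcp [ 0.5818 -0.0828  0.0608] az -0.8001 zdir [ 1.9e-03 -6.0e-04 -1.0e+00] op 0.904 F [0.  0.6 0.1]
tool delta [-0.0013  0.0016  0.0077]
```

View pics/k.png

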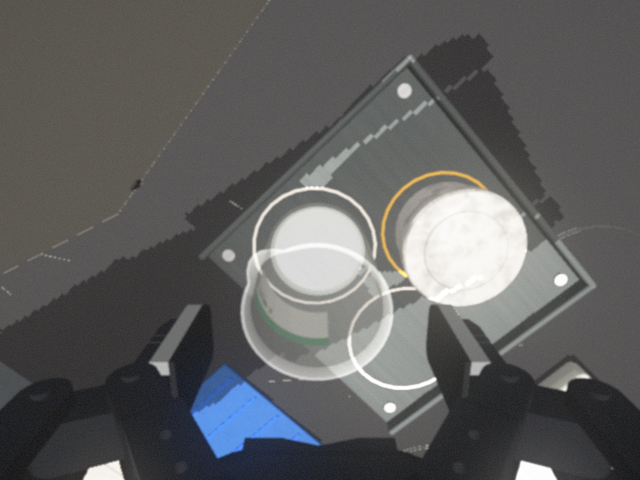

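Request:
step_arm --steps '[[[-0.0013, 0.0016, 0.005, 0, 0, 0, 90], [0, 0, 0.003, 0, 0, 0, 90], [0, 0, 0, 0, 0, 0, 90], [0, 0, 0, 0, 0, 0, 75], [0, 0, 0, 0, 0, 0, 68]]]' --newtons 25

```text
t: 10.47
tcp_pos: [0.579, -0.0824, 0.0516]
tool_rot: [0.921, -0.389, 0.0, 0.0]
wrist_force: [-0.0, -0.8, 0.3]
opening: 0.682
```

Request:
step_arm --steps '[[[0, 0, 0, 0, 0, 0, 60], [0, 0, 0, 0, 0, 0, 50], [0, 0, 0, 0, 0, 0, 50], [0, 0, 0, 0, 0, 0, 50]]]'

```text
t: 10.8
tcp_pos: [0.5794, -0.0826, 0.0521]
tool_rot: [0.921, -0.389, 0.001, -0.0]
wrist_force: [0.1, -0.4, 3.0]
opening: 0.657
```

Run:
```python
from h import *
to([.5797,-.083,.053]); im=snap('wrist','l')
```

```text
t 10.80 tcp [ 0.5794 -0.0826  0.0521] az -0.7998 zdir [ 1.e-03 -4.e-04 -1.e+00] op 0.657 F [ 0.1 -0.4  3. ]
tool delta [ 0.0005 -0.     -0.0009]
```

View pics/l.png

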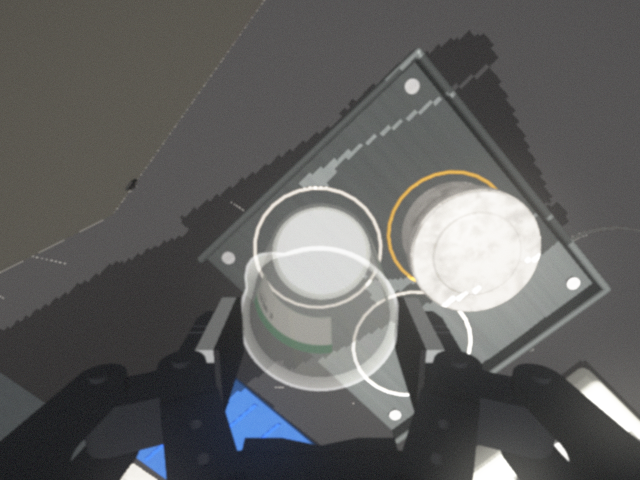

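Request:
step_arm --steps '[[[0, 0, -0.005, 0, 0, 0, 50], [0, 0, -0.01, 0, 0, 0, 50], [0, 0, -0.015, 0, 0, 0, 50], [0, 0, -0.01, 0, 0, 0, 50], [0, 0, 0, 0, 0, 0, 50]]]'

```text
t: 11.27
tcp_pos: [0.5812, -0.083, 0.0949]
tool_rot: [0.921, -0.389, 0.003, -0.0]
wrist_force: [0.8, -0.2, -0.5]
opening: 0.655
```

Run:
```python
from h import *
to([.437,-.135,.092]); im=snap('wrist','m'); snap("scene","m_s",(180,150,440,350),3)
```

```text
t 11.27 tcp [ 0.5812 -0.083   0.0949] az -0.7997 zdir [ 0.0055 -0.0014 -1.    ] op 0.655 F [ 0.8 -0.2 -0.5]
tool delta [-0.0632  0.1397  0.0022]
```

View pics/m.png

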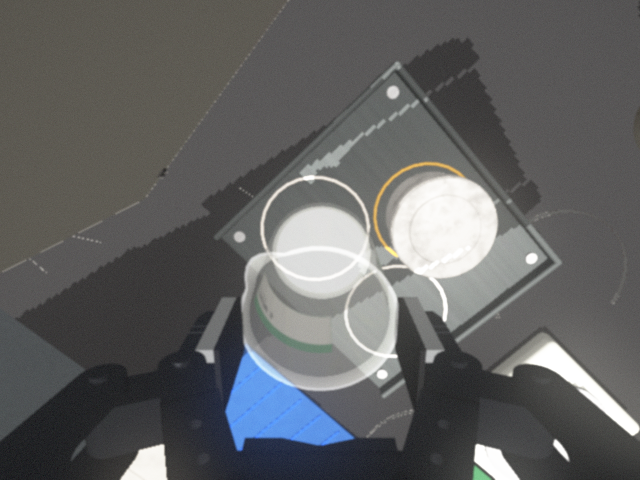

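View pics/m_s.png

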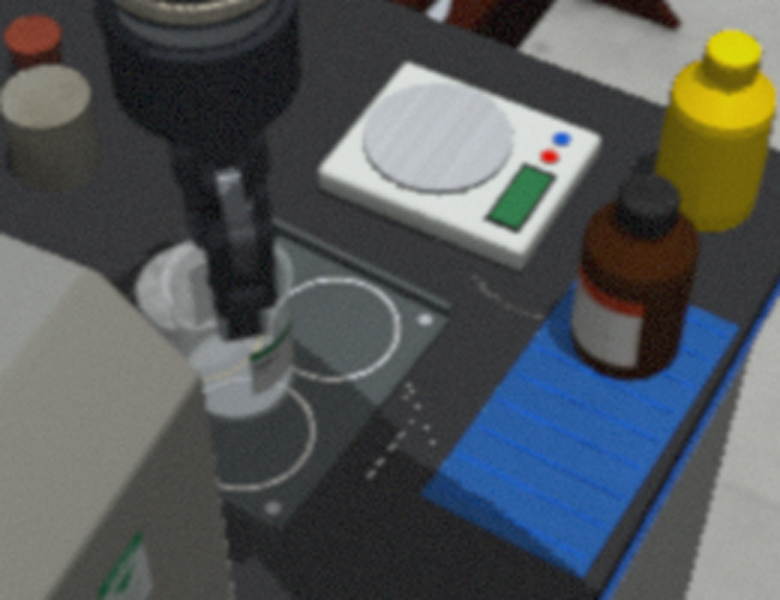

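Request:
step_arm --steps '[[[-0.006, 0.0125, 0, 0, 0, 0, 50], [-0.0095, 0.021, 0, 0, 0, 0, 50], [-0.0115, 0.025, 0, 0, 0, 0, 50], [-0.0115, 0.025, 0, 0, 0, 0, 50], [-0.0115, 0.025, 0, 0, 0, 0, 50]]]'

```text
t: 11.78
tcp_pos: [0.4642, -0.122, 0.0905]
tool_rot: [0.921, -0.389, -0.001, 0.0]
wrist_force: [0.3, -0.6, -1.4]
opening: 0.653
```

Request:
step_arm --steps '[[[-0.0085, 0.02, 0, 0, 0, 0, 50], [-0.0045, 0.01, 0, 0, 0, 0, 50], [0, 0, 0.008, 0, 0, 0, 50], [0, 0, 0.008, 0, 0, 0, 50], [0, 0, 0.004, 0, 0, 0, 50]]]'

```text
t: 12.2
tcp_pos: [0.4358, -0.1333, 0.0703]
tool_rot: [0.921, -0.389, -0.0, -0.0]
wrist_force: [0.5, 0.4, -1.9]
opening: 0.65
```

Request:
step_arm --steps '[[[0, 0, 0, 0, 0, 0, 50], [0, 0, 0, 0, 0, 0, 50], [0, 0, 0, 0, 0, 0, 50]]]'

```text
t: 12.45
tcp_pos: [0.4364, -0.1336, 0.0715]
tool_rot: [0.921, -0.389, 0.0, -0.0]
wrist_force: [-0.5, -0.2, -0.5]
opening: 0.654
```

Run:
```python
from h import *
to([.437,-.135,.0506]); im=snap('wrist','n')
```

```text
t 12.45 tcp [ 0.4364 -0.1336  0.0715] az -0.7990 zdir [ 1.e-04  1.e-04 -1.e+00] op 0.654 F [-0.5 -0.2 -0.5]
tool delta [0.0014 0.0005 0.0209]
```

View pics/n.png

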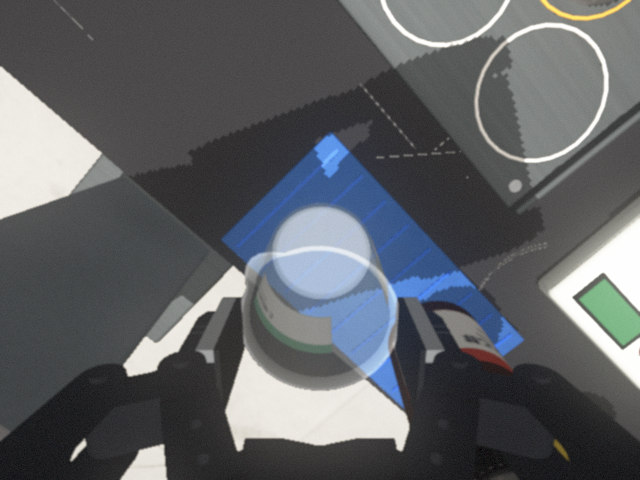

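Request:
step_arm --steps '[[[0, 0, 0.007, 0, 0, 0, 50], [0, 0, 0.006, 0, 0, 0, 50], [0, 0, 0.004, 0, 0, 0, 50], [0, 0, 0.002, 0, 0, 0, 50], [0, 0, 0.001, 0, 0, 0, 50]]]'

```text
t: 12.92
tcp_pos: [0.435, -0.1335, 0.0508]
tool_rot: [0.921, -0.389, -0.001, -0.0]
wrist_force: [-0.5, 0.2, -0.6]
opening: 0.657
```

Request:
step_arm --steps '[[[0, 0, 0.0005, 0, 0, 0, 50], [0, 0, 0, 0, 0, 0, 50], [0, 0, 0, 0, 0, 0, 50]]]'

```text
t: 13.17
tcp_pos: [0.4358, -0.1339, 0.0513]
tool_rot: [0.921, -0.389, 0.0, 0.0]
wrist_force: [-0.3, -0.5, -1.0]
opening: 0.652
```

Request:
step_arm --steps '[[[0, 0, 0.0007, 0, 0, 0, 50], [0, 0, 0.0003, 0, 0, 0, 50], [0, 0, 0, 0, 0, 0, 50]]]'

```text
t: 13.42
tcp_pos: [0.4357, -0.1338, 0.0502]
tool_rot: [0.921, -0.389, 0.0, 0.0]
wrist_force: [-0.1, 0.1, -1.3]
opening: 0.653
```

Request:
step_arm --steps '[[[0, 0, 0.0004, 0, 0, 0, 50], [0, 0, 0, 0, 0, 0, 50]]]'

```text
t: 13.58
tcp_pos: [0.4358, -0.1338, 0.05]
tool_rot: [0.921, -0.389, 0.0, -0.0]
wrist_force: [-0.1, 0.1, 0.8]
opening: 0.651
```

Request:
step_arm --steps '[[[0, 0, 0, 0, 0, 0, 67], [0, 0, 0, 0, 0, 0, 70], [0, 0, 0, 0, 0, 0, 80], [0, 0, 0, 0, 0, 0, 90], [0, 0, 0, 0, 0, 0, 90]]]'

```text
t: 14.0
tcp_pos: [0.4357, -0.1338, 0.0497]
tool_rot: [0.921, -0.389, 0.0, 0.0]
wrist_force: [-0.1, -0.4, 0.4]
opening: 0.898
```

Request:
step_arm --steps '[[[0, 0, -0.01, 0, 0, 0, 90], [0, 0, -0.025, 0, 0, 0, 90], [0, 0, -0.03, 0, 0, 0, 90], [0, 0, -0.025, 0, 0, 0, 90], [0, 0, -0.005, 0, 0, 0, 90]]]'

```text
t: 14.42
tcp_pos: [0.4392, -0.1354, 0.1505]
tool_rot: [0.921, -0.389, 0.005, 0.0]
wrist_force: [-0.1, -1.0, 0.5]
opening: 0.901
```

Run:
```python
from h import *
to([.6366,-.1255,.14]); im=snap('wrist','o');
```

```text
t 14.42 tcp [ 0.4392 -0.1354  0.1505] az -0.7997 zdir [ 0.009  -0.0043 -1.    ] op 0.901 F [-0.1 -1.   0.5]
tool delta [ 0.1304 -0.1485  0.0122]
```

View pics/o.png

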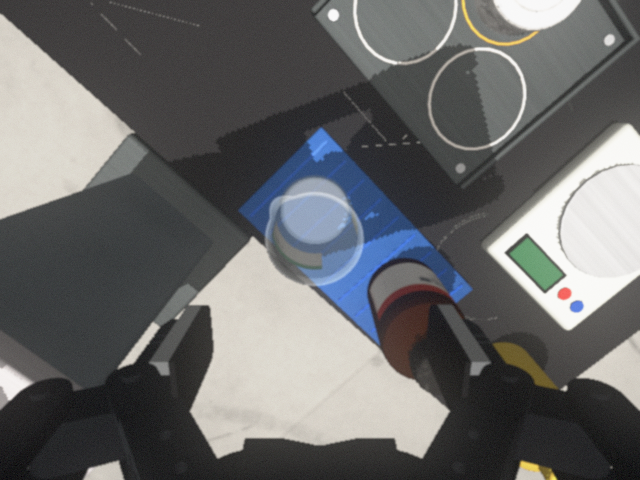

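Request:
step_arm --steps '[[[0.013, -0.015, 0, 0, 0, 0, 90], [0.025, -0.0285, 0, 0, 0, 0, 90], [0.025, -0.0285, 0, 0, 0, 0, 90], [0.025, -0.0285, 0, 0, 0, 0, 90], [0.025, -0.0285, 0, 0, 0, 0, 90]]]'

```text
t: 14.88
tcp_pos: [0.6075, -0.1244, 0.1432]
tool_rot: [0.921, -0.389, -0.001, 0.0]
wrist_force: [0.4, -0.2, -0.4]
opening: 0.904
```

Request:
step_arm --steps '[[[0.012, -0.0135, 0, 0, 0, 0, 90], [0.005, -0.006, 0, 0, 0, 0, 90], [0, 0, 0, 0, 0, 0, 90], [0, 0, 0, 0, 0, 0, 90], [0, 0, 0, 0, 0, 0, 90]]]'

```text
t: 15.3
tcp_pos: [0.6308, -0.1234, 0.1438]
tool_rot: [0.921, -0.389, -0.001, 0.0]
wrist_force: [-1.3, -0.3, -0.6]
opening: 0.904
```

Run:
```python
from h import *
to([.6366,-.1255,.02]); m=optics.camera_model('wrist'); im=snap('wrist','p0')[:,:,::-1].copy()
t=np.linspace(0,6.28,60)
for c,r,z,col in [((.6366,-.1255),.0295,.043,(0,0,255)),((.6355,-.124),.032,.005,(0,255,0)),((.588,-.2974),.043,.026,(0,255,0)),((.575,-.1613),.034,.005,(0,255,0)),((.579,-.0825),.034,.005,(0,255,0))]:
    cv2.polylines(im,[np.array([proj('wrist',(c[0]+r*np.cos(a),c[1]+r*np.sin(a),z),m) for a in t]).round().astype(np.int32)],True,col,1)
cv2.imwrite("pics/p.png",im)
```

```text
t 15.30 tcp [ 0.6308 -0.1234  0.1438] az -0.8000 zdir [-2.7e-03  6.0e-04 -1.0e+00] op 0.904 F [-1.3 -0.3 -0.6]
tool delta [ 0.0058 -0.0029  0.1238]
```

View pics/p.png

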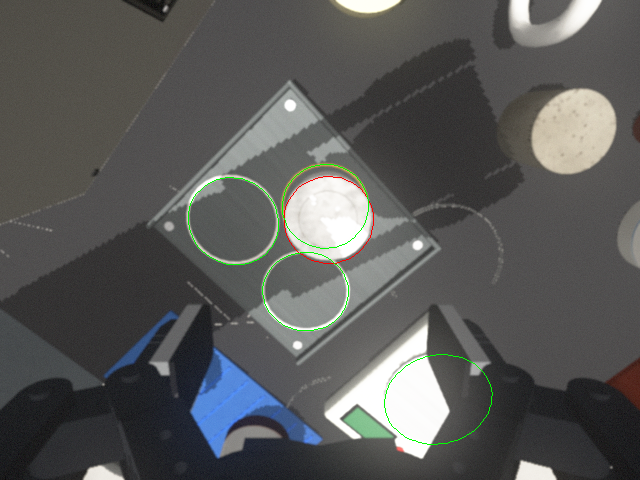

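Request:
step_arm --steps '[[[0.0055, -0.0025, 0.015, 0, 0, 0, 90], [0, 0, 0.025, 0, 0, 0, 90], [0, 0, 0.025, 0, 0, 0, 90], [0, 0, 0.02, 0, 0, 0, 90], [0, 0, 0.014, 0, 0, 0, 90]]]'

```text
t: 15.77
tcp_pos: [0.6356, -0.1255, 0.0434]
tool_rot: [0.921, -0.39, -0.002, 0.0]
wrist_force: [-0.5, 0.5, -0.1]
opening: 0.902
```

Request:
step_arm --steps '[[[0, 0, 0.01, 0, 0, 0, 90], [0, 0, 0.004, 0, 0, 0, 90], [0, 0, 0, 0, 0, 0, 90], [0, 0, 0, 0, 0, 0, 90], [0, 0, 0, 0, 0, 0, 90]]]'

```text
t: 16.18
tcp_pos: [0.6397, -0.1262, 0.0335]
tool_rot: [0.921, -0.389, 0.002, -0.0]
wrist_force: [0.7, -0.6, 0.8]
opening: 0.896
```

Run:
```python
from h import *
to([.6366,-.1255,.024]); im=snap('wrist','q');
```

```text
t 16.18 tcp [ 0.6397 -0.1262  0.0335] az -0.7998 zdir [ 2.9e-03 -9.0e-04 -1.0e+00] op 0.896 F [ 0.7 -0.6  0.8]
tool delta [-0.0027  0.0018  0.0094]
```

View pics/q.png

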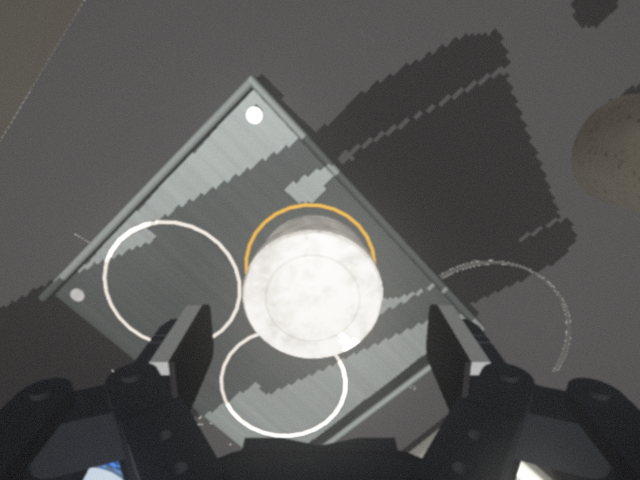

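Request:
step_arm --steps '[[[-0.0015, 0.001, 0.004, 0, 0, 0, 90], [0, 0, 0.002, 0, 0, 0, 90], [0, 0, 0, 0, 0, 0, 90], [0, 0, 0, 0, 0, 0, 90], [0, 0, 0, 0, 0, 0, 90]]]'

```text
t: 16.65
tcp_pos: [0.6365, -0.1253, 0.0256]
tool_rot: [0.921, -0.389, -0.0, -0.0]
wrist_force: [-0.3, -0.6, 0.3]
opening: 0.9
```

Run:
```python
from h import *
to([.6366,-.1255,.024])
```

```text
t 16.65 tcp [ 0.6365 -0.1253  0.0256] az -0.7998 zdir [-2.e-04  1.e-04 -1.e+00] op 0.900 F [-0.3 -0.6  0.3]
tool delta [0.0002 0.0001 0.0016]
```

Request:
step_arm --steps '[[[0, 0, 0.0015, 0, 0, 0, 80], [0, 0, 0, 0, 0, 0, 70], [0, 0, 0, 0, 0, 0, 60], [0, 0, 0, 0, 0, 0, 50], [0, 0, 0, 0, 0, 0, 50]]]' --newtons 25

```text
t: 17.07
tcp_pos: [0.6366, -0.1254, 0.0242]
tool_rot: [0.921, -0.389, -0.0, -0.0]
wrist_force: [-0.0, 0.1, -0.8]
opening: 0.501
```

Request:
step_arm --steps '[[[0, 0, 0, 0, 0, 0, 50], [0, 0, 0, 0, 0, 0, 50], [0, 0, 0, 0, 0, 0, 50]]]'

```text
t: 17.32
tcp_pos: [0.6366, -0.1254, 0.0242]
tool_rot: [0.921, -0.389, 0.0, 0.0]
wrist_force: [0.5, -0.4, -0.3]
opening: 0.503
```

Request:
step_arm --steps '[[[0, 0, -0.006, 0, 0, 0, 50], [0, 0, -0.012, 0, 0, 0, 50], [0, 0, -0.018, 0, 0, 0, 50], [0, 0, -0.016, 0, 0, 0, 50], [0, 0, -0.008, 0, 0, 0, 50]]]'

```text
t: 17.73
tcp_pos: [0.6387, -0.126, 0.0881]
tool_rot: [0.921, -0.389, 0.003, -0.0]
wrist_force: [0.5, -0.0, 0.9]
opening: 0.497
```

Request:
step_arm --steps '[[[0, 0, 0, 0, 0, 0, 50], [0, 0, 0, 0, 0, 0, 50]]]'

```text
t: 17.9
tcp_pos: [0.6373, -0.1256, 0.0854]
tool_rot: [0.921, -0.389, 0.001, -0.0]
wrist_force: [0.2, -0.4, -0.1]
opening: 0.498
```

Run:
```python
from h import *
to([.588,-.2974,.085]); im=snap('wrist','r');
```

```text
t 17.90 tcp [ 0.6373 -0.1256  0.0854] az -0.7998 zdir [ 2.1e-03 -6.0e-04 -1.0e+00] op 0.498 F [ 0.2 -0.4 -0.1]
tool delta [0.0889 0.1551 0.0004]
```

View pics/r.png

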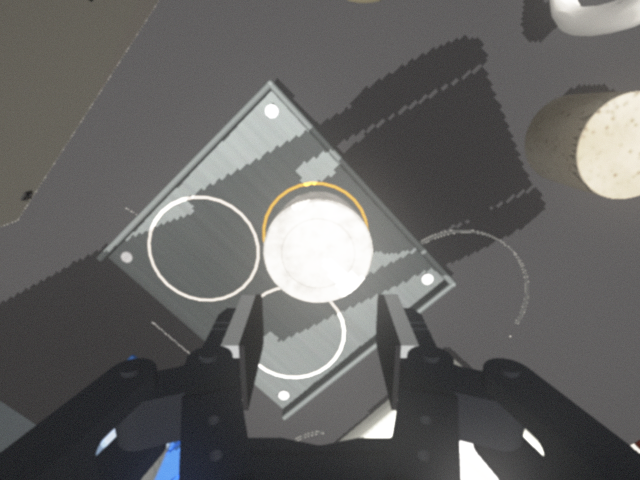

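Request:
step_arm --steps '[[[0, 0, 0, 0, 0, 0, 90], [0, 0, 0, 0, 0, 0, 90], [0, 0, 0, 0, 0, 0, 90]]]'

```text
t: 18.2
tcp_pos: [0.6357, -0.1251, 0.0829]
tool_rot: [0.921, -0.389, -0.001, 0.0]
wrist_force: [-0.2, -0.9, 0.1]
opening: 0.893
```

Run:
```python
from h import *
to([.6366,-.1255,.008]); m=optics.camera_model('wrist'); im=snap('wrist','s0')[:,:,::-1].copy()
t=np.linspace(0,6.28,60)
for c,r,z,col in [((.6366,-.1255),.0295,.043,(0,0,255)),((.6355,-.124),.032,.005,(0,255,0)),((.588,-.2974),.043,.026,(0,255,0)),((.575,-.1613),.034,.005,(0,255,0)),((.579,-.0825),.034,.005,(0,255,0))]:
    cv2.polylines(im,[np.array([proj('wrist',(c[0]+r*np.cos(a),c[1]+r*np.sin(a),z),m) for a in t]).round().astype(np.int32)],True,col,1)
cv2.imwrite("pics/s.png",im)
```

```text
t 18.20 tcp [ 0.6357 -0.1251  0.0829] az -0.7998 zdir [-2.1e-03  7.0e-04 -1.0e+00] op 0.893 F [-0.2 -0.9  0.1]
tool delta [ 0.001  -0.0004  0.0749]
```

View pics/s.png

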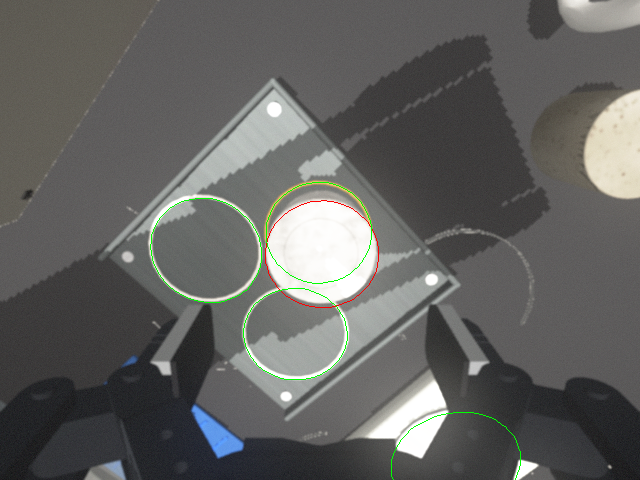

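Request:
step_arm --steps '[[[0.001, -0.001, 0.015, 0, 0, 0, 90], [0, 0, 0.02, 0, 0, 0, 90], [0, 0, 0.018, 0, 0, 0, 90], [0, 0, 0.012, 0, 0, 0, 90], [0, 0, 0.005, 0, 0, 0, 90]]]'

```text
t: 18.67
tcp_pos: [0.6354, -0.1246, 0.0103]
tool_rot: [0.921, -0.389, -0.003, 0.0]
wrist_force: [-0.7, 1.3, -0.6]
opening: 0.903
```

Request:
step_arm --steps '[[[0, 0, 0.003, 0, 0, 0, 90], [0, 0, 0, 0, 0, 0, 90], [0, 0, 0, 0, 0, 0, 90], [0, 0, 0, 0, 0, 0, 90]]]'

```text
t: 19.0
tcp_pos: [0.6392, -0.1257, 0.0125]
tool_rot: [0.921, -0.389, 0.001, -0.0]
wrist_force: [0.4, -0.4, 0.4]
opening: 0.9
```

Run:
```python
from h import *
to([.6372,-.125,.008]); snap('wrist','u')
```

```text
t 19.00 tcp [ 0.6392 -0.1257  0.0125] az -0.7998 zdir [ 2.4e-03 -7.0e-04 -1.0e+00] op 0.900 F [ 0.4 -0.4  0.4]
tool delta [-0.0019  0.0009  0.0045]
```

View pics/u.png

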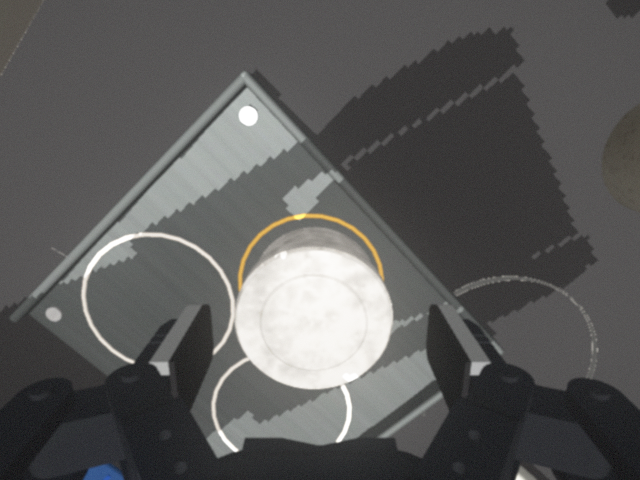

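Request:
step_arm --steps '[[[-0.001, 0.0005, 0.003, 0, 0, 0, 90], [0, 0, 0.002, 0, 0, 0, 90], [0, 0, 0, 0, 0, 0, 90], [0, 0, 0, 0, 0, 0, 90]]]'

```text
t: 19.38
tcp_pos: [0.6367, -0.125, 0.006]
tool_rot: [0.921, -0.389, -0.0, 0.0]
wrist_force: [-0.4, 0.1, 0.2]
opening: 0.9
```

Request:
step_arm --steps '[[[0, 0, 0, 0, 0, 0, 76], [0, 0, 0, 0, 0, 0, 70], [0, 0, 0, 0, 0, 0, 64], [0, 0, 0, 0, 0, 0, 58], [0, 0, 0, 0, 0, 0, 55]]]'

```text
t: 19.8
tcp_pos: [0.6374, -0.1253, 0.0067]
tool_rot: [0.921, -0.389, 0.0, 0.0]
wrist_force: [-0.2, -0.7, 2.3]
opening: 0.651
```

Request:
step_arm --steps '[[[0, 0, 0, 0, 0, 0, 55], [0, 0, 0, 0, 0, 0, 55], [0, 0, 0, 0, 0, 0, 55]]]'

```text
t: 20.05
tcp_pos: [0.6374, -0.1252, 0.0067]
tool_rot: [0.921, -0.389, 0.0, 0.0]
wrist_force: [-0.2, -0.7, 2.4]
opening: 0.648
```

Run:
```python
from h import *
to([.6372,-.125,.006]); snap('wrist','v')
```

```text
t 20.05 tcp [ 0.6374 -0.1252  0.0067] az -0.7998 zdir [ 8.e-04 -4.e-04 -1.e+00] op 0.648 F [-0.2 -0.7  2.4]
tool delta [-0.0003 -0.      0.0007]
```

View pics/v.png

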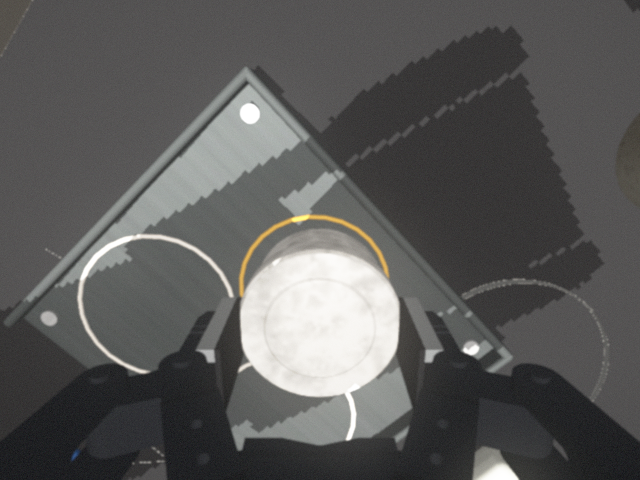

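Run:
```python
from h import *
to([.6372,-.125,.006]); print(ray('wrist',(320,323),.043)); print(proj('wrist',(.6366,-.1255,.043)))
```

```text
t 20.10 tcp [ 0.6374 -0.1253  0.0067] az -0.7998 zdir [ 9.e-04 -4.e-04 -1.e+00] op 0.648 F [-1.1  0.1  3.5]
tool delta [-0.0003 -0.      0.0007]
[ 0.64001218 -0.12268962  0.043     ]
[318.94269687 334.39377591]
```

Request:
step_arm --steps '[[[0, 0, -0.006, 0, 0, 0, 55], [0, 0, -0.014, 0, 0, 0, 55], [0, 0, -0.018, 0, 0, 0, 55], [0, 0, -0.014, 0, 0, 0, 55], [0, 0, -0.008, 0, 0, 0, 55]]]'

```text
t: 20.52
tcp_pos: [0.6385, -0.1254, 0.0693]
tool_rot: [0.921, -0.389, 0.002, -0.0]
wrist_force: [0.3, 0.6, 0.5]
opening: 0.646
```

Run:
```python
from h import *
to([.5888,-.2971,.067]); snap('wrist','w')
```

```text
t 20.52 tcp [ 0.6385 -0.1254  0.0693] az -0.7997 zdir [ 0.0037 -0.001  -1.    ] op 0.646 F [0.3 0.6 0.5]
tool delta [0.0885 0.1553 0.0023]
```

View pics/w.png

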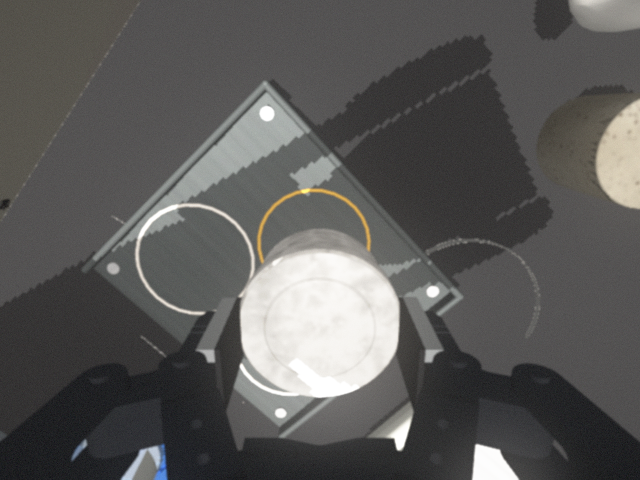

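Tin lifted level in the grip. Carry it to the scale.

Request:
step_arm --steps '[[[0.007, 0.012, 0, 0, 0, 0, 55], [0.013, 0.023, 0, 0, 0, 0, 55], [0.016, 0.028, 0, 0, 0, 0, 55], [0.016, 0.028, 0, 0, 0, 0, 55], [0.016, 0.028, 0, 0, 0, 0, 55]]]'

```text
t: 20.98
tcp_pos: [0.5971, -0.2581, 0.0649]
tool_rot: [0.921, -0.389, -0.001, 0.0]
wrist_force: [0.0, -0.3, 1.0]
opening: 0.651
```

Request:
step_arm --steps '[[[0.013, 0.023, 0, 0, 0, 0, 55], [0.008, 0.0125, 0, 0, 0, 0, 55], [0, 0, 0, 0, 0, 0, 55], [0, 0, 0, 0, 0, 0, 55], [0, 0, 0, 0, 0, 0, 55]]]'

```text
t: 21.4
tcp_pos: [0.5879, -0.2953, 0.0655]
tool_rot: [0.921, -0.389, -0.001, -0.001]
wrist_force: [0.9, 0.4, -0.9]
opening: 0.655
```

Request:
step_arm --steps '[[[0, 0, 0.008, 0, 0, 0, 55], [0, 0, 0.008, 0, 0, 0, 55], [0, 0, 0.004, 0, 0, 0, 55], [0, 0, 0, 0, 0, 0, 55], [0, 0, 0, 0, 0, 0, 55]]]'

```text
t: 21.82
tcp_pos: [0.5877, -0.2954, 0.0451]
tool_rot: [0.921, -0.389, -0.001, -0.0]
wrist_force: [0.2, 0.2, -0.2]
opening: 0.652
```

Run:
```python
from h import *
to([.5888,-.2971,.0277]); m=optics.camera_model('wrist');im=snap('wrist','x0')[:,:,::-1].copy(); 
t=np.linspace(0,6.28,60)
for c,r,z,col in [((.588,-.2974),.043,.026,(0,255,0))]:
    cv2.polylines(im,[np.array([proj('wrist',(c[0]+r*np.cos(a),c[1]+r*np.sin(a),z),m) for a in t]).round().astype(np.int32)],True,col,1)
cv2.imwrite("pics/x.png",im)
```

```text
t 21.82 tcp [ 0.5877 -0.2954  0.0451] az -0.7989 zdir [-0.0017  0.0011 -1.    ] op 0.652 F [ 0.2  0.2 -0.2]
tool delta [0.002  0.0003 0.0174]
```

View pics/x.png

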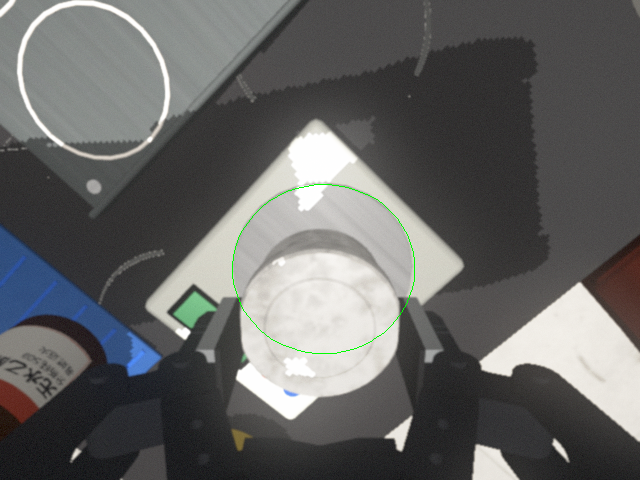

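Request:
step_arm --steps '[[[0.001, 0, 0.006, 0, 0, 0, 55], [0.0005, 0, 0.005, 0, 0, 0, 55], [0, 0, 0.003, 0, 0, 0, 55], [0, 0, 0.001, 0, 0, 0, 55], [0, 0, 0, 0, 0, 0, 55]]]'

```text
t: 22.28
tcp_pos: [0.5887, -0.2974, 0.0304]
tool_rot: [0.921, -0.389, -0.001, -0.0]
wrist_force: [-0.5, -0.4, -0.1]
opening: 0.651
```

Request:
step_arm --steps '[[[0, 0, 0, 0, 0, 0, 55], [0, 0, 0, 0, 0, 0, 55]]]'

```text
t: 22.45
tcp_pos: [0.5893, -0.2977, 0.0314]
tool_rot: [0.921, -0.389, 0.0, 0.0]
wrist_force: [-0.1, -0.1, -0.9]
opening: 0.65
```

Run:
```python
from h import *
to([.5888,-.2971,.0277]); im=snap('wrist','y')
print('pan',proj('wrist',(.588,-.2974,.026)), 'tin top at pan', proj('wrist',(.588,-.2974,.0665)), ray('wrist',(320,323),.0665))
```

```text
t 22.45 tcp [ 0.5893 -0.2977  0.0314] az -0.7999 zdir [ 3.e-04 -2.e-04 -1.e+00] op 0.650 F [-0.1 -0.1 -0.9]
tool delta [-0.0008 -0.0001  0.0037]
pan [316.96691358 285.0817993 ] tin top at pan [316.39036423 332.49063972] [ 0.59153098 -0.29572075  0.0665    ]
```

View pics/y.png

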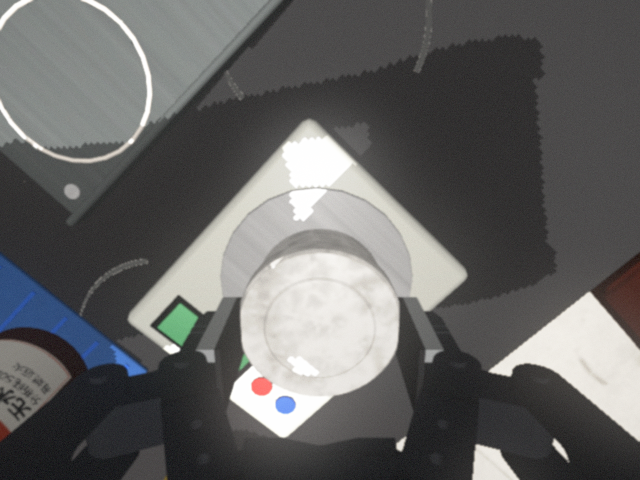

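Run:
```python
from h import *
m=optics.camera_model('wrist'); im=cv2.imread('pics/y.png')
t=np.linspace(0,6.28,80)
def c(cc,r,z,col): cv2.polylines(im,[np.array([proj('wrist',(cc[0]+r*np.cos(a),cc[1]+r*np.sin(a),z),m) for a in t]).round().astype(np.int32)],True,col,1)
c((.588,-.2974),.043,.026,(0,255,0))
c((.5903,-.2949),.0295,.0665,(0,0,255))
c((.5903,-.2949),.0295,.0545,(255,0,255))
c((.5903,-.2949),.0275,.0285,(255,0,0))
cv2.imwrite('pics/z.png',cv2.resize(im[150:430,180:460],None,fx=2.8,fy=2.1*1.0) if 0 else cv2.resize(im[160:420,180:460],None,fx=2.2,fy=2.2))
```

```text
(no output)
```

View pics/z.png

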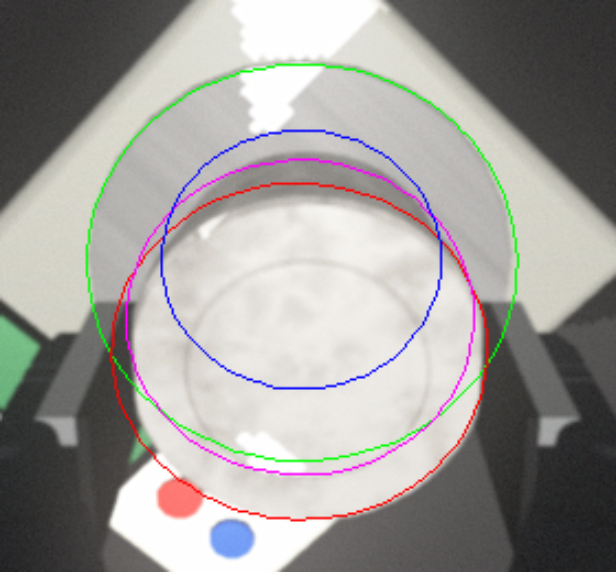

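Request:
step_arm --steps '[[[-0.0012, 0, 0.001, 0, 0, 0, 55], [0, 0, 0.001, 0, 0, 0, 55], [0, 0, 0.0008, 0, 0, 0, 55], [0, 0, 0.0005, 0, 0, 0, 55], [0, 0, 0, 0, 0, 0, 55]]]'

```text
t: 22.92
tcp_pos: [0.5882, -0.2967, 0.0278]
tool_rot: [0.921, -0.389, -0.0, -0.0]
wrist_force: [-0.4, 0.0, -0.8]
opening: 0.65
```

Request:
step_arm --steps '[[[0, 0, 0.0004, 0, 0, 0, 55], [0, 0, 0, 0, 0, 0, 55], [0, 0, 0, 0, 0, 0, 55]]]'

```text
t: 23.17
tcp_pos: [0.5883, -0.2968, 0.0277]
tool_rot: [0.921, -0.389, -0.0, 0.0]
wrist_force: [-0.4, 0.2, 1.7]
opening: 0.649
```

Run:
```python
from h import *
to([.5888,-.2971,.0277]); snap("scene","aa",(240,120,440,270),4)
```

```text
t 23.17 tcp [ 0.5883 -0.2968  0.0277] az -0.7998 zdir [-2.e-04 -0.e+00 -1.e+00] op 0.649 F [-0.4  0.2  1.7]
tool delta [ 0.0005 -0.0001 -0.    ]
```

View pics/aa.png

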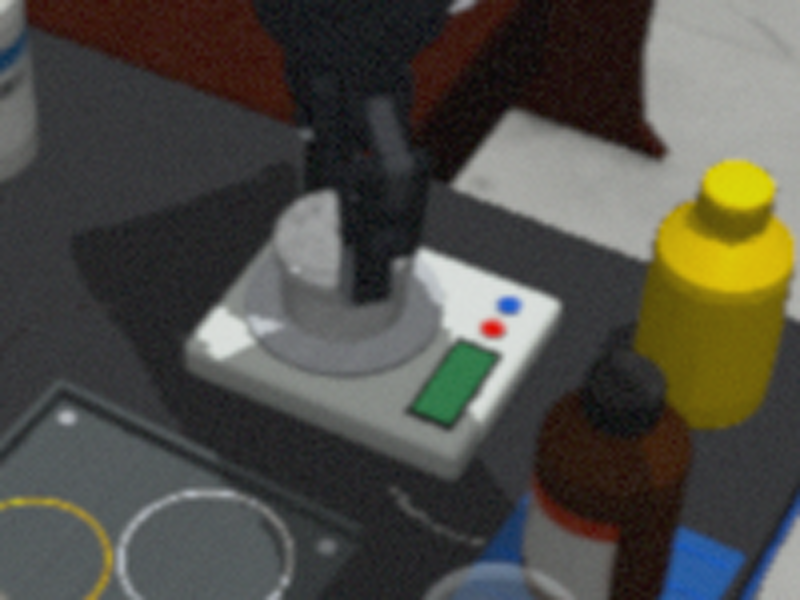

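Request:
step_arm --steps '[[[0, 0, 0, 0, 0, 0, 67], [0, 0, 0, 0, 0, 0, 70], [0, 0, 0, 0, 0, 0, 80], [0, 0, 0, 0, 0, 0, 90], [0, 0, 0, 0, 0, 0, 90]]]'

```text
t: 23.63
tcp_pos: [0.5884, -0.2967, 0.0275]
tool_rot: [0.921, -0.389, 0.0, -0.0]
wrist_force: [0.3, 0.5, 0.3]
opening: 0.899
```

Request:
step_arm --steps '[[[0, 0, -0.01, 0, 0, 0, 90], [0, 0, -0.03, 0, 0, 0, 90], [0, 0, -0.035, 0, 0, 0, 90], [0, 0, -0.035, 0, 0, 0, 90], [0, 0, -0.02, 0, 0, 0, 90]]]'

```text
t: 24.05
tcp_pos: [0.5905, -0.298, 0.1634]
tool_rot: [0.921, -0.389, 0.004, 0.001]
wrist_force: [0.2, -1.3, 0.4]
opening: 0.9
```

Request:
step_arm --steps '[[[-0.02, 0, 0, 0, 0, 0, 90], [-0.03, 0, 0, 0, 0, 0, 90], [-0.03, 0, 0, 0, 0, 0, 90], [-0.02, 0, 0, 0, 0, 0, 90], [0, 0, 0, 0, 0, 0, 90]]]'

```text
t: 24.47
tcp_pos: [0.5158, -0.2219, 0.1575]
tool_rot: [0.921, -0.389, -0.002, -0.001]
wrist_force: [0.7, -0.5, 0.4]
opening: 0.904
```

Request:
step_arm --steps '[[[0, 0, 0, 0, 0, 0, 90], [0, 0, 0, 0, 0, 0, 90]]]'

```text
t: 24.63
tcp_pos: [0.5196, -0.2257, 0.1586]
tool_rot: [0.921, -0.389, 0.001, 0.0]
wrist_force: [0.3, -0.9, -0.0]
opening: 0.899
```

Run:
```python
from h import *
to([.437,-.232,.051]); m=optics.camera_model('wrist');im=snap("wrist","ab0")[:,:,::-1].copy(); snap("top","ab_t",(240,140,450,320),3.8)
t=np.linspace(0,6.28,80)
def c(cc,r,z,col): cv2.polylines(im,[np.array([proj('wrist',(cc[0]+r*np.cos(a),cc[1]+r*np.sin(a),z),m) for a in t]).round().astype(np.int32)],True,col,1)
c((.588,-.2974),.043,.026,(0,255,0))
c((.588,-.2974),.0295,.064,(0,0,255))
cv2.imwrite("pics/ab.png",im)
```

```text
t 24.63 tcp [ 0.5196 -0.2257  0.1586] az -0.7997 zdir [ 0.0021 -0.0014 -1.    ] op 0.899 F [ 0.3 -0.9 -0. ]
tool delta [-0.0533  0.0637  0.1074]
```

View pics/ab.png

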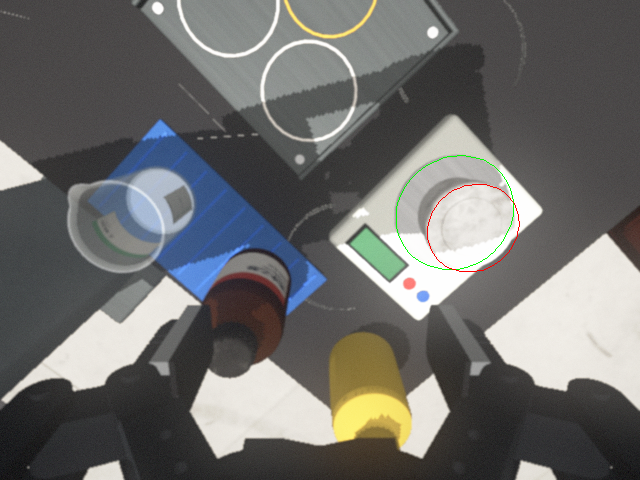

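View pics/ab_t.png

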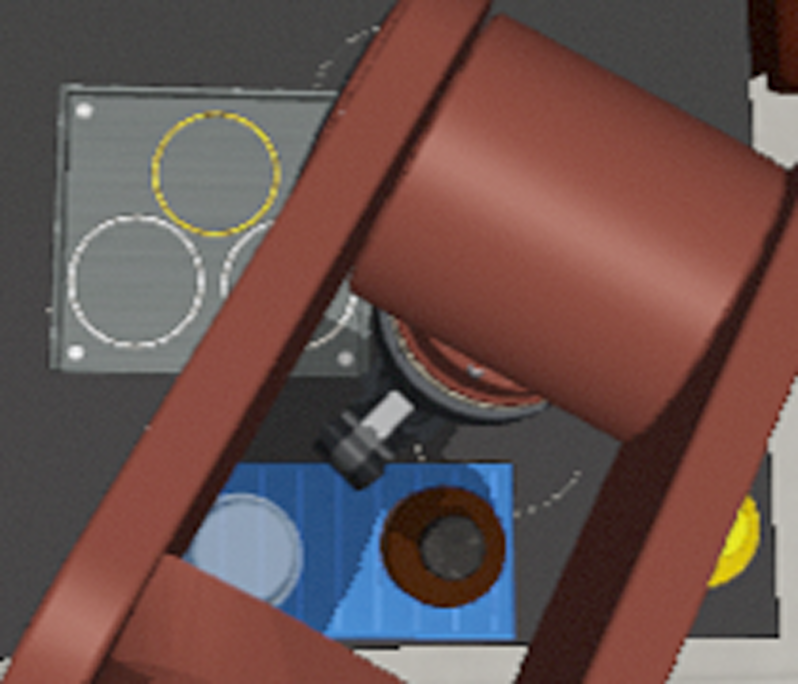

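Run:
```python
import cv2,numpy as np
a=cv2.imread('pics/ab.png')[130:300,360:560];b=cv2.imread('pics/ab0.png')[130:300,360:560]
cv2.imwrite('pics/ac.png',cv2.resize(np.hstack([a,b]),None,fx=2,fy=2*1,interpolation=cv2.INTER_CUBIC))
```

```text
(no output)
```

View pics/ac.png

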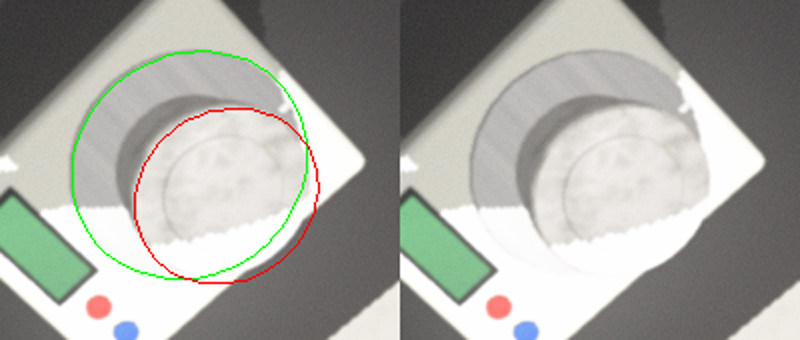

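Run:
```python
from h import *
to([.437,-.232,.051]); m=optics.camera_model('wrist');im0=snap("wrist","ad0")[:,:,::-1].copy()
t=np.linspace(0,6.28,80); out=[]
for cc in [(.588,-.2974),(.588,-.2954)]:
    im=cv2.resize(im0[130:300,360:560],None,fx=4,fy=4,interpolation=cv2.INTER_CUBIC)
    for r,z,col in [(.0275,.026,(255,0,0)),(.0275,.052,(255,0,255)),(.0295,.052,(0,0,255)),(.0295,.064,(0,0,255))]:
        p=np.array([(proj('wrist',(cc[0]+r*np.cos(a),cc[1]+r*np.sin(a),z),m)-[360,130])*4+1.5 for a in t]); cv2.polylines(im,[p.round().astype(np.int32)],True,col,1)
    out.append(im[60:640,180:680])
o=np.hstack(out); cv2.imwrite("pics/ad.png",cv2.resize(o,None,fx=.8,fy=.8,interpolation=cv2.INTER_AREA))
```

```text
t 24.73 tcp [ 0.5197 -0.226   0.1582] az -0.8002 zdir [ 0.0015 -0.001  -1.    ] op 0.900 F [-0.6 -0.8 -0. ]
tool delta [-0.0535  0.0636  0.1071]
```

View pics/ad.png

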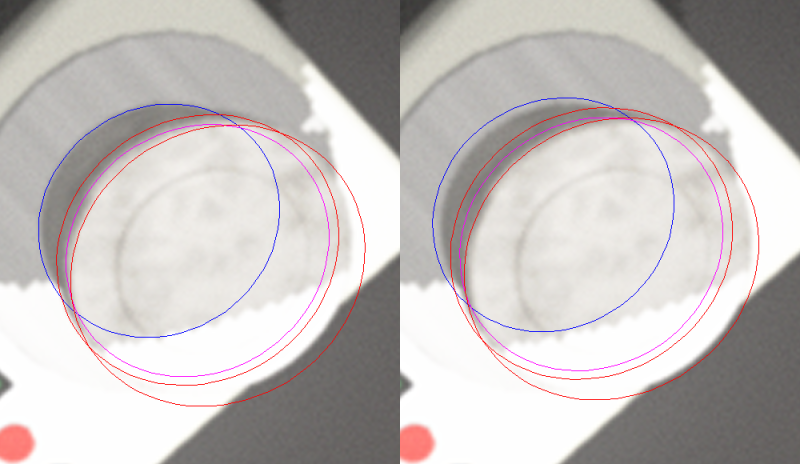

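Request:
step_arm --steps '[[[-0.0135, 0.0165, 0, 0, 0, 0, 90], [-0.02, 0.0235, 0, 0, 0, 0, 90], [-0.0135, 0.0165, 0, 0, 0, 0, 90], [-0.0065, 0.007, 0, 0, 0, 0, 90], [0, 0, 0, 0, 0, 0, 90]]]'

```text
t: 25.2
tcp_pos: [0.4347, -0.2313, 0.1573]
tool_rot: [0.921, -0.39, -0.0, -0.0]
wrist_force: [0.9, 0.5, -0.0]
opening: 0.9
```

Request:
step_arm --steps '[[[0, 0, 0, 0, 0, 0, 90], [0, 0, 0, 0, 0, 0, 90], [0, 0, 0, 0, 0, 0, 90]]]'

```text
t: 25.45
tcp_pos: [0.4371, -0.2312, 0.1579]
tool_rot: [0.921, -0.389, 0.001, -0.0]
wrist_force: [-0.7, 1.8, -0.6]
opening: 0.902
```

Run:
```python
from h import *
to([.4371,-.2317,.0505]); im=snap("wrist","ae")
```

```text
t 25.45 tcp [ 0.4371 -0.2312  0.1579] az -0.7994 zdir [ 1.1e-03 -4.0e-04 -1.0e+00] op 0.902 F [-0.7  1.8 -0.6]
tool delta [0.0002 0.0004 0.1074]
```

View pics/ae.png

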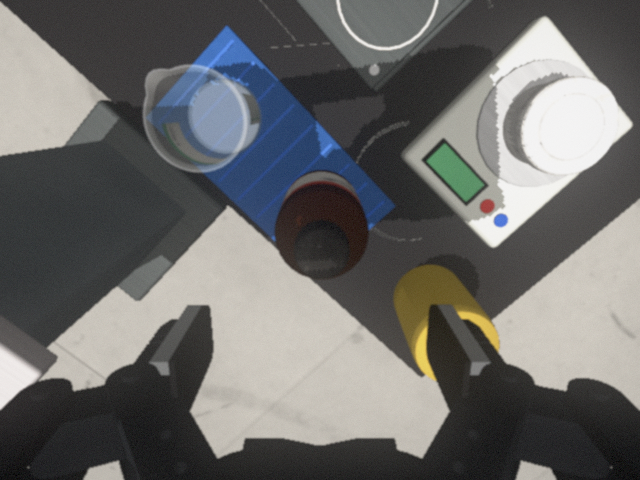

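Request:
step_arm --steps '[[[0, 0, 0.015, 0, 0, 0, 90], [0, 0, 0.02, 0, 0, 0, 90], [0, 0, 0.02, 0, 0, 0, 90], [0, 0, 0.018, 0, 0, 0, 90], [0, 0, 0.012, 0, 0, 0, 90]]]'

```text
t: 25.92
tcp_pos: [0.4356, -0.2301, 0.0706]
tool_rot: [0.921, -0.389, -0.001, -0.0]
wrist_force: [0.4, 0.5, 0.7]
opening: 0.901
```

Request:
step_arm --steps '[[[0, 0, 0.01, 0, 0, 0, 90], [0, 0, 0.006, 0, 0, 0, 90], [0, 0, 0.003, 0, 0, 0, 90], [0, 0, 0, 0, 0, 0, 90], [0, 0, 0, 0, 0, 0, 90]]]'

```text
t: 26.33
tcp_pos: [0.4365, -0.2313, 0.0541]
tool_rot: [0.921, -0.389, 0.001, 0.0]
wrist_force: [0.5, -0.4, -1.0]
opening: 0.903
```

Run:
```python
from h import *
to([.4371,-.2317,.0505]); im=snap("wrist","af")
```

```text
t 26.33 tcp [ 0.4365 -0.2313  0.0541] az -0.7997 zdir [ 9.e-04 -7.e-04 -1.e+00] op 0.903 F [ 0.5 -0.4 -1. ]
tool delta [ 0.0007 -0.0001  0.0036]
```

View pics/af.png

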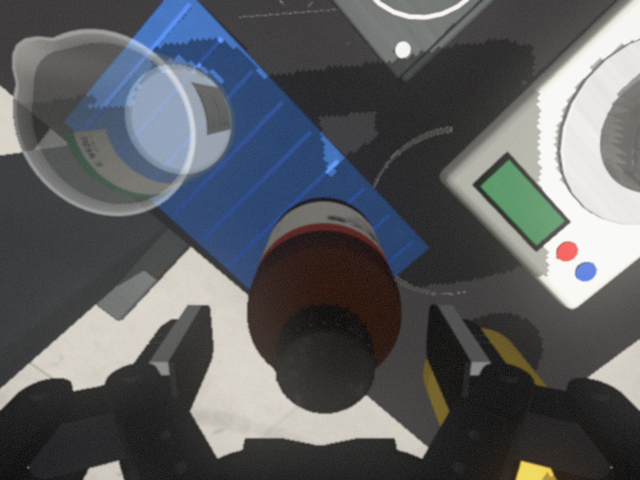

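Request:
step_arm --steps '[[[0.0008, 0, 0.003, 0, 0, 0, 90], [0, 0, 0, 0, 0, 0, 80], [0, 0, 0, 0, 0, 0, 70], [0, 0, 0, 0, 0, 0, 60], [0, 0, 0, 0, 0, 0, 50]]]' --newtons 40

```text
t: 26.8
tcp_pos: [0.4371, -0.2317, 0.0514]
tool_rot: [0.921, -0.389, 0.001, -0.0]
wrist_force: [0.0, -0.2, 4.4]
opening: 0.633
```

Request:
step_arm --steps '[[[0, 0, 0, 0, 0, 0, 50], [0, 0, 0, 0, 0, 0, 50], [0, 0, 0, 0, 0, 0, 50]]]'

```text
t: 27.05
tcp_pos: [0.4371, -0.2317, 0.0514]
tool_rot: [0.921, -0.389, 0.001, -0.0]
wrist_force: [0.7, 2.1, 4.6]
opening: 0.637
```

Request:
step_arm --steps '[[[0, 0, -0.01, 0, 0, 0, 50], [0, 0, -0.015, 0, 0, 0, 50], [0, 0, -0.015, 0, 0, 0, 50], [0, 0, -0.01, 0, 0, 0, 50], [0, 0, 0, 0, 0, 0, 50]]]'

```text
t: 27.47
tcp_pos: [0.4377, -0.2325, 0.1027]
tool_rot: [0.921, -0.389, 0.002, 0.001]
wrist_force: [1.7, -0.8, -1.6]
opening: 0.635
```

Run:
```python
from h import *
to([.5751,-.1609,.101]); im=snap("wrist","ag")
```

```text
t 27.47 tcp [ 0.4377 -0.2325  0.1027] az -0.7997 zdir [ 0.0034 -0.0027 -1.    ] op 0.635 F [ 1.7 -0.8 -1.6]
tool delta [ 0.0444 -0.1484  0.002 ]
```

View pics/ag.png

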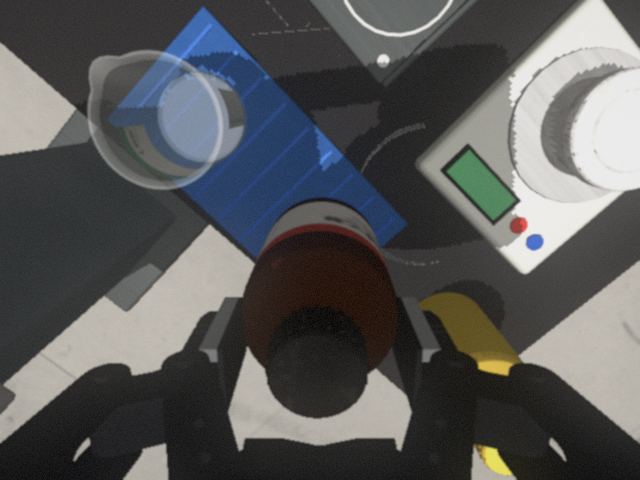

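Request:
step_arm --steps '[[[0.004, -0.0135, 0, 0, 0, 0, 50], [0.007, -0.0225, 0, 0, 0, 0, 50], [0.008, -0.0265, 0, 0, 0, 0, 50], [0.008, -0.0265, 0, 0, 0, 0, 50], [0.008, -0.0265, 0, 0, 0, 0, 50]]]'

```text
t: 27.93
tcp_pos: [0.5434, -0.175, 0.0988]
tool_rot: [0.921, -0.39, -0.001, 0.0]
wrist_force: [0.2, -0.3, -2.1]
opening: 0.633
```

Request:
step_arm --steps '[[[0.007, -0.0225, 0, 0, 0, 0, 50], [0.0032, -0.0104, 0.004, 0, 0, 0, 50], [0, 0, 0.008, 0, 0, 0, 50], [0, 0, 0.006, 0, 0, 0, 50], [0, 0, 0, 0, 0, 0, 50]]]'

```text
t: 28.35
tcp_pos: [0.5706, -0.16, 0.079]
tool_rot: [0.921, -0.39, -0.004, 0.0]
wrist_force: [-1.2, 0.5, -2.2]
opening: 0.632
```

Request:
step_arm --steps '[[[0, 0, 0, 0, 0, 0, 50], [0, 0, 0, 0, 0, 0, 50], [0, 0, 0, 0, 0, 0, 50]]]'

```text
t: 28.6
tcp_pos: [0.5738, -0.1611, 0.0828]
tool_rot: [0.921, -0.39, 0.0, 0.0]
wrist_force: [0.2, -0.7, -2.3]
opening: 0.635
```

Run:
```python
from h import *
to([.5751,-.1609,.053]); im=snap("wrist","ah")
```

```text
t 28.60 tcp [ 0.5738 -0.1611  0.0828] az -0.8009 zdir [ 1.e-04 -2.e-04 -1.e+00] op 0.635 F [ 0.2 -0.7 -2.3]
tool delta [ 0.0007 -0.0011  0.0298]
```

View pics/ah.png

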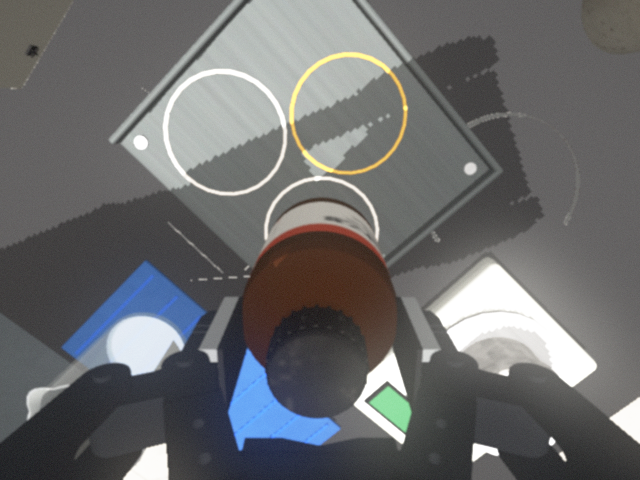

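Request:
step_arm --steps '[[[0.0005, -0.001, 0.008, 0, 0, 0, 50], [0, 0, 0.009, 0, 0, 0, 50], [0, 0, 0.006, 0, 0, 0, 50], [0, 0, 0.003, 0, 0, 0, 50], [0, 0, 0.001, 0, 0, 0, 50]]]'

```text
t: 29.07
tcp_pos: [0.5742, -0.1596, 0.0538]
tool_rot: [0.921, -0.389, -0.001, 0.0]
wrist_force: [0.2, -0.1, -2.2]
opening: 0.632
```

Request:
step_arm --steps '[[[0, 0, 0, 0, 0, 0, 50], [0, 0, 0, 0, 0, 0, 50], [0, 0, 0, 0, 0, 0, 50]]]'

```text
t: 29.32
tcp_pos: [0.5758, -0.1602, 0.0559]
tool_rot: [0.921, -0.389, 0.0, -0.0]
wrist_force: [0.8, -0.2, -2.1]
opening: 0.634
```

Run:
```python
from h import *
to([.5751,-.1609,.053]); im=snap("wrist","ai")
```

```text
t 29.32 tcp [ 0.5758 -0.1602  0.0559] az -0.7998 zdir [ 7.e-04 -3.e-04 -1.e+00] op 0.634 F [ 0.8 -0.2 -2.1]
tool delta [-0.      0.001   0.0029]
```

View pics/ai.png

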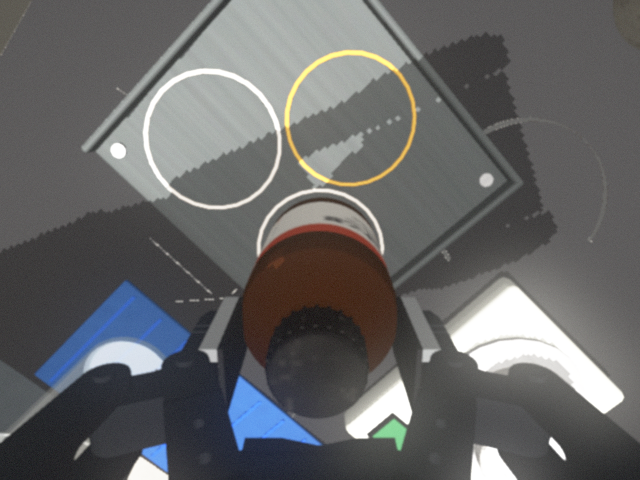

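Request:
step_arm --steps '[[[0, 0.0008, 0.0015, 0, 0, 0, 50], [0, 0, 0.001, 0, 0, 0, 50], [0, 0, 0.0006, 0, 0, 0, 50], [0, 0, 0, 0, 0, 0, 50], [0, 0, 0, 0, 0, 0, 50]]]'

```text
t: 29.78
tcp_pos: [0.5756, -0.1607, 0.0535]
tool_rot: [0.921, -0.389, 0.001, -0.0]
wrist_force: [-0.4, 1.1, 5.0]
opening: 0.629
```

Request:
step_arm --steps '[[[0, 0, 0, 0, 0, 0, 66], [0, 0, 0, 0, 0, 0, 70], [0, 0, 0, 0, 0, 0, 80], [0, 0, 0, 0, 0, 0, 88], [0, 0, 0, 0, 0, 0, 88]]]'

```text
t: 30.2
tcp_pos: [0.5745, -0.1607, 0.052]
tool_rot: [0.921, -0.389, -0.0, 0.0]
wrist_force: [0.4, 0.4, 0.1]
opening: 0.881
```

Request:
step_arm --steps '[[[0, 0, -0.01, 0, 0, 0, 88], [0, 0, -0.025, 0, 0, 0, 88], [0, 0, -0.03, 0, 0, 0, 88], [0, 0, -0.03, 0, 0, 0, 88], [0, 0, -0.015, 0, 0, 0, 88]]]'

```text
t: 30.62
tcp_pos: [0.5771, -0.1616, 0.1676]
tool_rot: [0.921, -0.389, 0.003, -0.0]
wrist_force: [0.6, -0.4, 0.1]
opening: 0.881
```

Run:
```python
from h import *
to([.4358,-.1338,.16]); im=snap("wrist","aj")
```

```text
t 30.62 tcp [ 0.5771 -0.1616  0.1676] az -0.7997 zdir [ 0.0062 -0.0026 -1.    ] op 0.881 F [ 0.6 -0.4  0.1]
tool delta [-0.1185  0.082   0.0067]
```

View pics/aj.png

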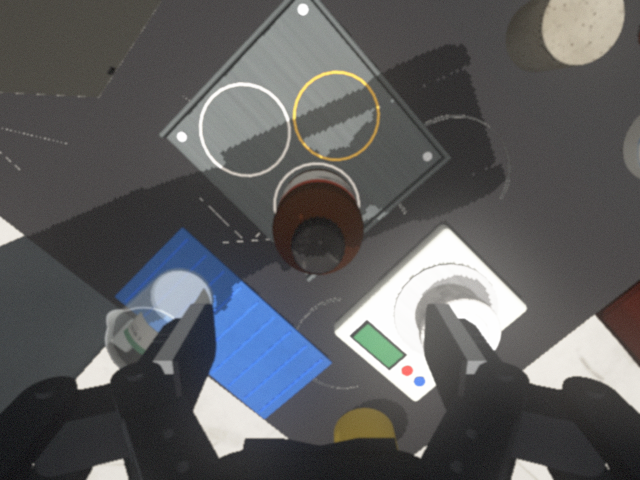

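Request:
step_arm --steps '[[[-0.015, 0.0105, 0, 0, 0, 0, 90], [-0.026, 0.018, 0, 0, 0, 0, 90], [-0.026, 0.018, 0, 0, 0, 0, 90], [-0.026, 0.018, 0, 0, 0, 0, 90], [-0.015, 0.0105, 0, 0, 0, 0, 90]]]'

```text
t: 31.08
tcp_pos: [0.4423, -0.1343, 0.1613]
tool_rot: [0.921, -0.389, -0.002, 0.0]
wrist_force: [0.5, -0.0, 0.3]
opening: 0.898
```

Request:
step_arm --steps '[[[-0.0095, 0.007, 0, 0, 0, 0, 90], [0, 0, 0, 0, 0, 0, 90], [0, 0, 0, 0, 0, 0, 90], [0, 0, 0, 0, 0, 0, 90]]]'

```text
t: 31.42
tcp_pos: [0.435, -0.1339, 0.1627]
tool_rot: [0.921, -0.389, 0.001, -0.0]
wrist_force: [0.4, -0.2, 0.1]
opening: 0.9
```

Run:
```python
from h import *
to([.4358,-.1338,.042]); im=snap("wrist","ak")
```

```text
t 31.42 tcp [ 0.435  -0.1339  0.1627] az -0.7999 zdir [ 1.2e-03 -5.0e-04 -1.0e+00] op 0.900 F [ 0.4 -0.2  0.1]
tool delta [ 0.0004 -0.0006  0.1207]
```

View pics/ak.png

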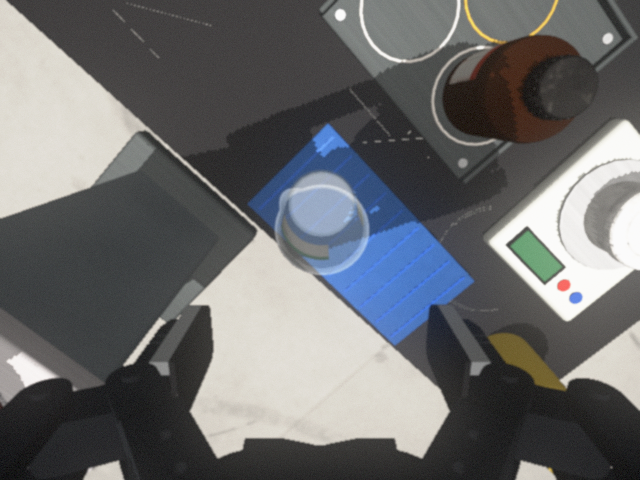

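Request:
step_arm --steps '[[[0.0003, -0.0005, 0.015, 0, 0, 0, 90], [0, 0, 0.022, 0, 0, 0, 90], [0, 0, 0.022, 0, 0, 0, 90], [0, 0, 0.02, 0, 0, 0, 90], [0, 0, 0.014, 0, 0, 0, 90]]]'

```text
t: 31.88
tcp_pos: [0.4346, -0.1331, 0.0674]
tool_rot: [0.921, -0.389, -0.001, -0.0]
wrist_force: [-0.2, 0.1, 0.4]
opening: 0.904
```

Request:
step_arm --steps '[[[0, 0, 0.01, 0, 0, 0, 90], [0, 0, 0.006, 0, 0, 0, 90], [0, 0, 0.003, 0, 0, 0, 90], [0, 0, 0, 0, 0, 0, 90], [0, 0, 0, 0, 0, 0, 90]]]'

```text
t: 32.3
tcp_pos: [0.4356, -0.1338, 0.0511]
tool_rot: [0.921, -0.389, 0.001, 0.0]
wrist_force: [-0.7, 0.1, 0.7]
opening: 0.9
```

Run:
```python
from h import *
to([.4358,-.1338,.048]); im=snap("wrist","al")
```

```text
t 32.30 tcp [ 0.4356 -0.1338  0.0511] az -0.7998 zdir [ 1.3e-03 -6.0e-04 -1.0e+00] op 0.900 F [-0.7  0.1  0.7]
tool delta [ 0.0001 -0.0001  0.0031]
```

View pics/al.png

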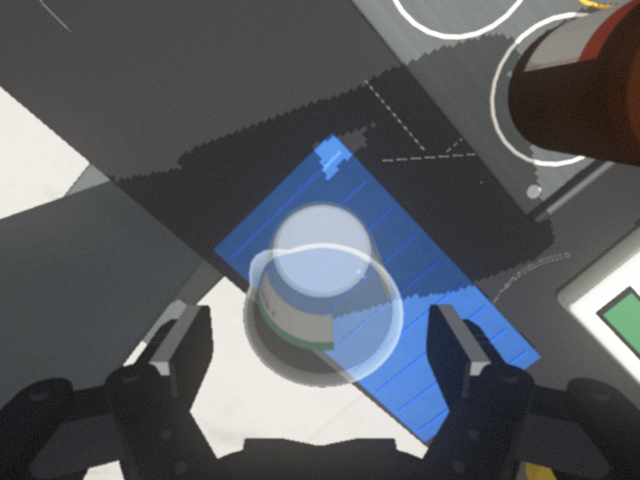

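Request:
step_arm --steps '[[[0.0008, 0, 0.0025, 0, 0, 0, 90], [0, 0, 0, 0, 0, 0, 78], [0, 0, 0, 0, 0, 0, 70], [0, 0, 0, 0, 0, 0, 62], [0, 0, 0, 0, 0, 0, 52]]]' --newtons 25

```text
t: 32.77
tcp_pos: [0.4359, -0.1343, 0.0486]
tool_rot: [0.921, -0.389, 0.001, 0.0]
wrist_force: [-0.7, -0.2, 3.3]
opening: 0.658
```

Request:
step_arm --steps '[[[0, 0, 0, 0, 0, 0, 52], [0, 0, 0, 0, 0, 0, 52], [0, 0, 0, 0, 0, 0, 52]]]'

```text
t: 33.02
tcp_pos: [0.4359, -0.1343, 0.0486]
tool_rot: [0.921, -0.389, 0.001, 0.0]
wrist_force: [0.0, 0.3, 6.2]
opening: 0.657
```

Run:
```python
from h import *
to([.4358,-.1338,.048])
```

```text
t 33.02 tcp [ 0.4359 -0.1343  0.0486] az -0.7997 zdir [ 1.2e-03 -6.0e-04 -1.0e+00] op 0.657 F [0.  0.3 6.2]
tool delta [-0.0005 -0.0003  0.0006]
```

Request:
step_arm --steps '[[[0, 0, -0.008, 0, 0, 0, 52], [0, 0, -0.015, 0, 0, 0, 52], [0, 0, -0.015, 0, 0, 0, 52], [0, 0, -0.008, 0, 0, 0, 52], [0, 0, 0, 0, 0, 0, 52]]]'

```text
t: 33.43
tcp_pos: [0.4366, -0.1346, 0.0957]
tool_rot: [0.921, -0.389, 0.002, 0.0]
wrist_force: [-0.4, 0.2, -0.1]
opening: 0.662
```

Run:
```python
from h import *
to([.5794,-.0826,.09]); im=snap("wrist","am")
```

```text
t 33.43 tcp [ 0.4366 -0.1346  0.0957] az -0.7997 zdir [ 0.0033 -0.0016 -1.    ] op 0.662 F [-0.4  0.2 -0.1]
tool delta [ 0.0622 -0.1386  0.0061]
```

View pics/am.png

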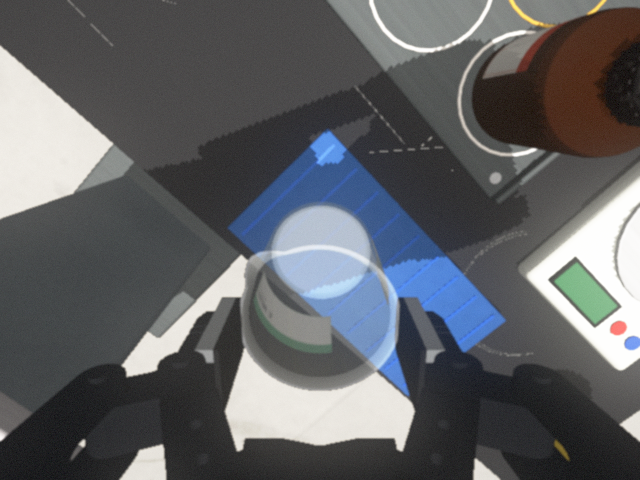

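Request:
step_arm --steps '[[[0, 0, -0.01, 0, 0, 0, 52], [0, 0, -0.02, 0, 0, 0, 52], [0.004, -0.0095, -0.015, 0, 0, 0, 52], [0.008, -0.0175, 0, 0, 0, 0, 52], [0.011, -0.025, 0, 0, 0, 0, 52]]]'

```text
t: 33.9
tcp_pos: [0.4884, -0.1146, 0.1397]
tool_rot: [0.921, -0.39, 0.0, 0.0]
wrist_force: [0.9, -0.9, -1.1]
opening: 0.656
```

Request:
step_arm --steps '[[[0.011, -0.025, 0, 0, 0, 0, 52], [0.011, -0.025, 0, 0, 0, 0, 52], [0.01, -0.022, 0, 0, 0, 0, 52], [0.005, -0.0105, 0, 0, 0, 0, 52], [0.002, -0.004, 0, 0, 0, 0, 52]]]'

```text
t: 34.32
tcp_pos: [0.5787, -0.0812, 0.1383]
tool_rot: [0.921, -0.389, -0.001, 0.0]
wrist_force: [0.2, -0.9, -0.0]
opening: 0.654
```

Request:
step_arm --steps '[[[0, 0, 0, 0, 0, 0, 52], [0, 0, 0, 0, 0, 0, 52], [0, 0, 0, 0, 0, 0, 52], [0, 0, 0, 0, 0, 0, 52]]]'

```text
t: 34.65
tcp_pos: [0.5766, -0.0823, 0.1387]
tool_rot: [0.921, -0.39, -0.001, 0.0]
wrist_force: [-0.0, 0.2, -0.7]
opening: 0.654
```

Run:
```python
from h import *
to([.5795,-.0827,.0501]); im=snap("wrist","an")
```

```text
t 34.65 tcp [ 0.5766 -0.0823  0.1387] az -0.8006 zdir [-1.1e-03  1.0e-04 -1.0e+00] op 0.654 F [-0.   0.2 -0.7]
tool delta [ 0.0023 -0.0019  0.0886]
```

View pics/an.png

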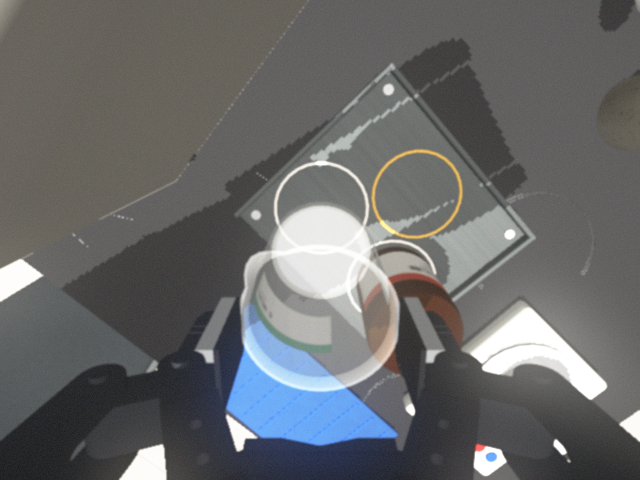

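Request:
step_arm --steps '[[[0.001, -0.001, 0.012, 0, 0, 0, 52], [0.001, -0.0005, 0.018, 0, 0, 0, 52], [0, 0, 0.018, 0, 0, 0, 52], [0, 0, 0.012, 0, 0, 0, 52], [0, 0, 0.006, 0, 0, 0, 52]]]'

```text
t: 35.12
tcp_pos: [0.578, -0.0819, 0.0699]
tool_rot: [0.921, -0.389, -0.002, 0.0]
wrist_force: [-0.5, -0.1, 0.2]
opening: 0.652
```

Request:
step_arm --steps '[[[0, 0, 0, 0, 0, 0, 52], [0, 0, 0, 0, 0, 0, 52], [0, 0, 0, 0, 0, 0, 52], [0, 0, 0, 0, 0, 0, 52]]]'

```text
t: 35.45
tcp_pos: [0.5814, -0.0826, 0.0743]
tool_rot: [0.921, -0.389, 0.001, -0.0]
wrist_force: [0.4, -0.2, -0.4]
opening: 0.652
```

Run:
```python
from h import *
to([.5795,-.0827,.0501]); im=snap("wrist","ao")
```

```text
t 35.45 tcp [ 0.5814 -0.0826  0.0743] az -0.7998 zdir [ 2.5e-03 -7.0e-04 -1.0e+00] op 0.652 F [ 0.4 -0.2 -0.4]
tool delta [-0.0014  0.0015  0.0241]
```

View pics/ao.png

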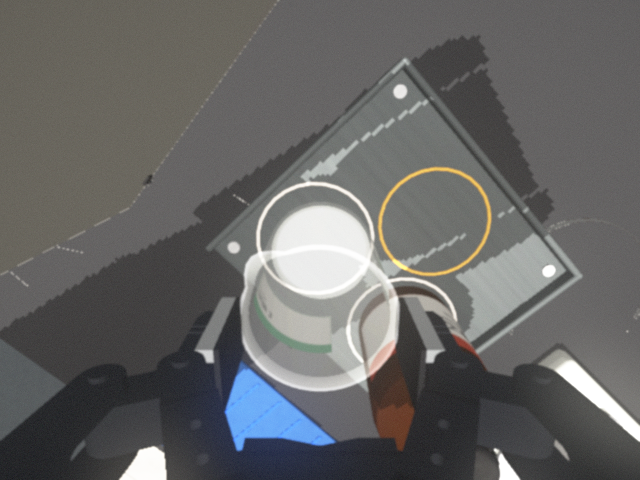

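Request:
step_arm --steps '[[[-0.0005, 0.0007, 0.008, 0, 0, 0, 52], [-0.0005, 0.0005, 0.007, 0, 0, 0, 52], [0, 0, 0.004, 0, 0, 0, 52], [0, 0, 0.002, 0, 0, 0, 52], [0, 0, 0, 0, 0, 0, 52]]]'

```text
t: 35.92
tcp_pos: [0.5781, -0.0823, 0.0511]
tool_rot: [0.921, -0.389, -0.001, 0.0]
wrist_force: [-0.4, -0.6, -0.6]
opening: 0.66
```

Request:
step_arm --steps '[[[0, 0, 0, 0, 0, 0, 52], [0, 0, 0, 0, 0, 0, 52], [0, 0, 0, 0, 0, 0, 52]]]'

```text
t: 36.17
tcp_pos: [0.5789, -0.0825, 0.052]
tool_rot: [0.921, -0.389, 0.0, -0.0]
wrist_force: [0.6, -0.7, -0.2]
opening: 0.657
```

Run:
```python
from h import *
to([.5795,-.0827,.0501]); im=snap("wrist","ap")
```

```text
t 36.17 tcp [ 0.5789 -0.0825  0.052 ] az -0.7998 zdir [ 4.e-04 -1.e-04 -1.e+00] op 0.657 F [ 0.6 -0.7 -0.2]
tool delta [ 0.0005 -0.0003  0.0019]
```

View pics/ap.png

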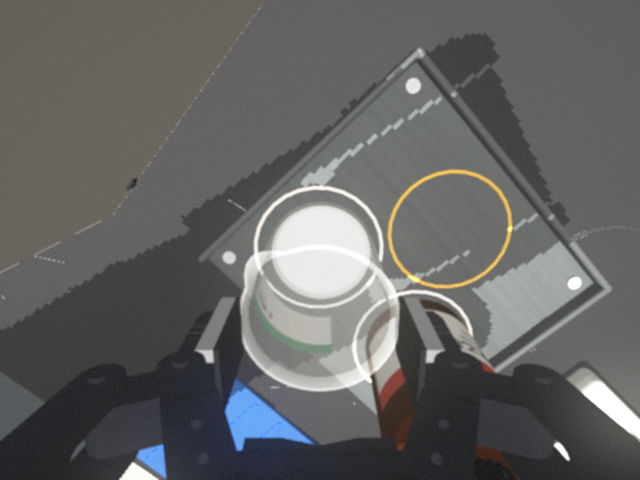

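Request:
step_arm --steps '[[[0.0003, 0, 0.001, 0, 0, 0, 52], [0, 0, 0.0007, 0, 0, 0, 52], [0, 0, 0.0003, 0, 0, 0, 52], [0, 0, 0, 0, 0, 0, 52], [0, 0, 0, 0, 0, 0, 52]]]'

```text
t: 36.63
tcp_pos: [0.5795, -0.0827, 0.0507]
tool_rot: [0.921, -0.389, 0.0, -0.0]
wrist_force: [-0.6, 0.5, 4.1]
opening: 0.653
```

Contact (4 N). Release and lift away.

Request:
step_arm --steps '[[[0, 0, 0, 0, 0, 0, 67], [0, 0, 0, 0, 0, 0, 70], [0, 0, 0, 0, 0, 0, 78], [0, 0, 0, 0, 0, 0, 86], [0, 0, 0, 0, 0, 0, 86]]]'

```text
t: 37.05
tcp_pos: [0.5785, -0.0826, 0.0494]
tool_rot: [0.921, -0.389, -0.0, 0.0]
wrist_force: [0.6, -0.5, -0.3]
opening: 0.859
```

Request:
step_arm --steps '[[[0, 0, -0.01, 0, 0, 0, 86], [0, 0, -0.025, 0, 0, 0, 86], [0, 0, -0.03, 0, 0, 0, 86], [0, 0, -0.03, 0, 0, 0, 86], [0, 0, -0.03, 0, 0, 0, 86]]]'

```text
t: 37.47
tcp_pos: [0.5786, -0.0826, 0.1766]
tool_rot: [0.921, -0.389, -0.0, 0.0]
wrist_force: [1.6, 0.4, -0.5]
opening: 0.864
```

Request:
step_arm --steps '[[[0, 0.02, -0.02, 0, 0, 0, 86], [0, 0.035, -0.01, 0, 0, 0, 86], [0, 0.035, 0, 0, 0, 0, 86], [0, 0.02, 0, 0, 0, 0, 86], [0, 0, 0, 0, 0, 0, 86]]]'

```text
t: 37.88
tcp_pos: [0.4978, -0.1616, 0.206]
tool_rot: [0.92, -0.391, 0.0, 0.001]
wrist_force: [0.2, 0.1, -1.0]
opening: 0.861
```

Request:
step_arm --steps '[[[0, 0, 0, 0, 0, 0, 86], [0, 0, 0, 0, 0, 0, 86]]]'

```text
t: 38.05
tcp_pos: [0.5005, -0.1591, 0.2054]
tool_rot: [0.921, -0.389, 0.0, -0.0]
wrist_force: [-0.4, -0.4, 0.5]
opening: 0.863
```

Run:
```python
from h import *
st(); im=snap("wrist","aq")
```

```text
t 38.05 tcp [ 0.5005 -0.1591  0.2054] az -0.8001 zdir [ 1.1e-03  2.0e-04 -1.0e+00] op 0.863 F [-0.4 -0.4  0.5]
```

View pics/aq.png

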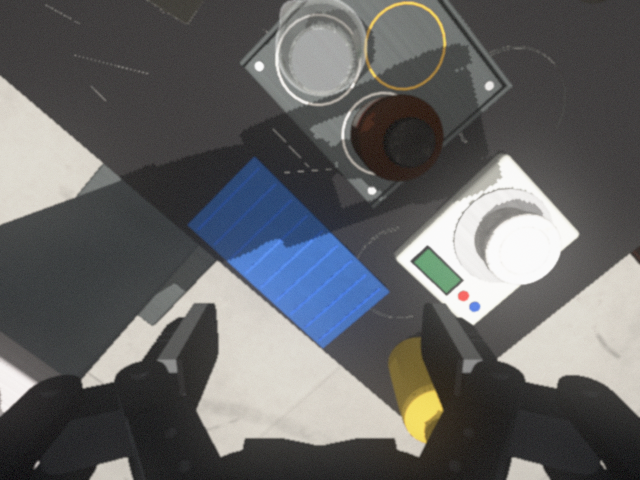

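Request:
step_arm --steps '[[[0.008, 0.02, -0.01, 0, 0, 0, 86], [0.014, 0.035, -0.01, 0, 0, 0, 86], [0.014, 0.035, -0.01, 0, 0, 0, 86], [0.014, 0.035, 0, 0, 0, 0, 86], [0.014, 0.035, 0, 0, 0, 0, 86]]]'

```text
t: 38.52
tcp_pos: [0.4308, -0.3178, 0.2361]
tool_rot: [0.922, -0.388, 0.001, 0.0]
wrist_force: [0.6, -0.5, -0.4]
opening: 0.86
```

Request:
step_arm --steps '[[[0.014, 0.035, 0, 0, 0, 0, 86], [0.014, 0.035, 0, 0, 0, 0, 86], [0.014, 0.035, 0, 0, 0, 0, 86], [0.014, 0.035, 0, 0, 0, 0, 86], [0.014, 0.035, 0, 0, 0, 0, 86]]]'

```text
t: 38.93
tcp_pos: [0.3535, -0.49, 0.2346]
tool_rot: [0.921, -0.389, 0.0, -0.0]
wrist_force: [-0.5, 0.3, 0.7]
opening: 0.859
```

Request:
step_arm --steps '[[[0.012, 0.03, 0, 0, 0, 0, 86], [0.008, 0.02, 0, 0, 0, 0, 86], [0, 0, 0, 0, 0, 0, 86], [0, 0, 0, 0, 0, 0, 86]]]'

```text
t: 39.27
tcp_pos: [0.3317, -0.5384, 0.2341]
tool_rot: [0.921, -0.39, -0.0, -0.001]
wrist_force: [-0.3, 0.1, -0.3]
opening: 0.859
```

Run:
```python
from h import *
st(); snap("top","ar_t",(240,140,450,320),3.8); snap("scene","ar_s",(60,40,470,360),1.95)
```

```text
t 39.27 tcp [ 0.3317 -0.5384  0.2341] az -0.8005 zdir [ 0.      0.0016 -1.    ] op 0.859 F [-0.3  0.1 -0.3]
```

View pics/ar_t.png

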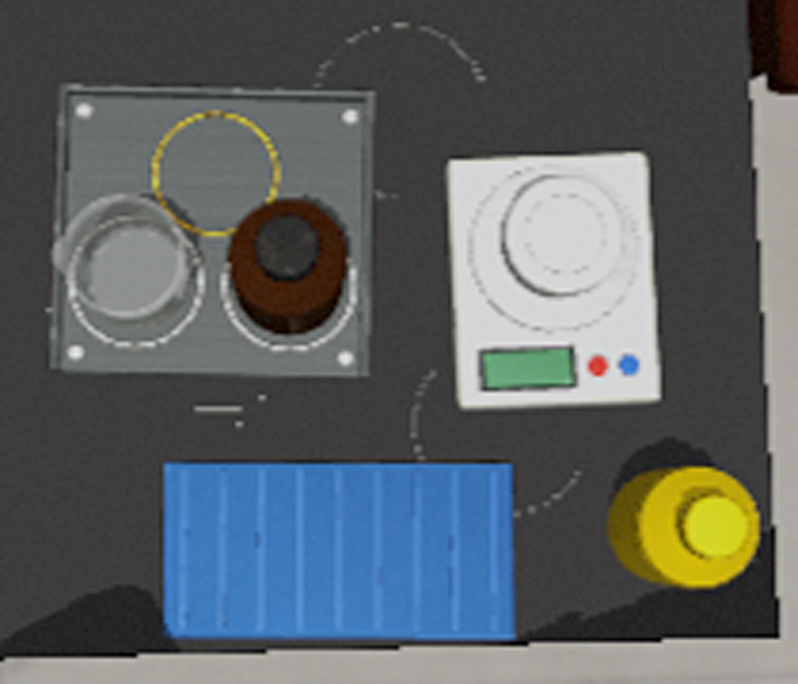

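View pics/ar_s.png

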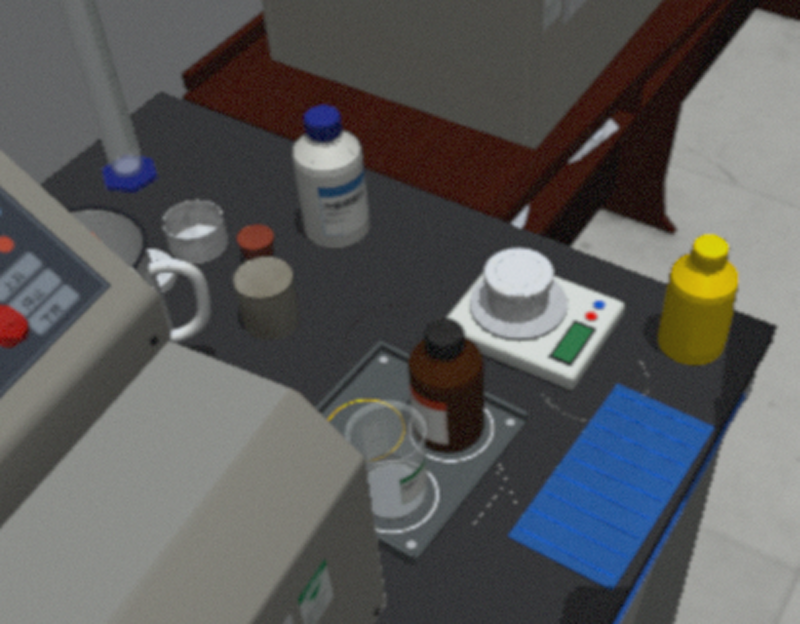

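Run:
```python
from h import *
P=lambda u,v,z:np.round(ray("top",(240+u/3.8,140+v/3.8),z)[:2],4)
print("tin",P(565,235,.064),"pan",P(554,248,.026)); print("cap",P(288,246,.12),"was",P(287,249,.12)); 
a=cv2.imread("pics/b_top.png").astype(float);b=cv2.imread("pics/ar_t.png").astype(float)
for n,(x0,y0,x1,y1) in dict(bottle=(225,195,350,340),beaker=(55,190,205,325)).items():
    A=a[y0:y1,x0:x1].mean(2);B=b[y0:y1,x0:x1].mean(2); print(n,np.round(np.array(cv2.phaseCorrelate(A,B,cv2.createHanningWindow(A.shape[::-1],cv2.CV_64F))[0])/3.8*2/1,2),"~mm x2/px")
im=cv2.resize(b[140:420,430:680].astype(np.uint8),None,fx=2,fy=2)
t=np.linspace(0,6.28,80)
for cc,col in [((.588,-.2974),(0,255,0))]:
  for r,z in [(.043,.026),(.0275,.026),(.0295,.064)]:
    p=np.array([((proj('top',(cc[0]+r*np.cos(q),cc[1]+r*np.sin(q),z))-[240,140])*3.8-[430,140])*2 for q in t]); cv2.polylines(im,[p.round().astype(np.int32)],True,col,1)
cv2.imwrite("pics/as.png",im)
```

```text
tin [ 0.5882 -0.297 ] pan [ 0.588  -0.2974]
cap [ 0.5772 -0.1612] was [ 0.5758 -0.1608]
bottle [ 0.3 -2.1] ~mm x2/px
beaker [0.  0.3] ~mm x2/px
```

View pics/as.png

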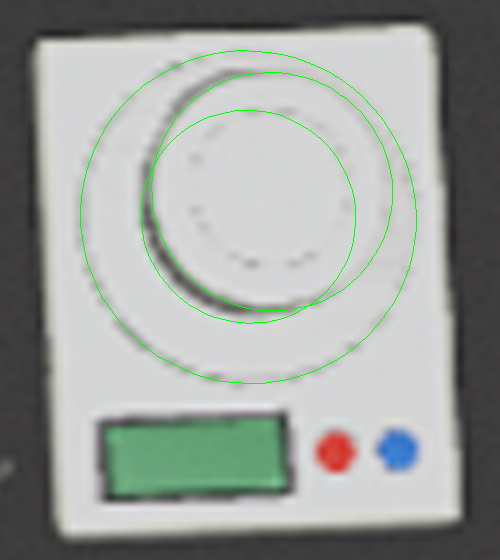

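```bash
python3 -c "
from rig import job_done
print(job_done())"
```

```text
the job is handed in; nothing more can be done
None
```

The job is done and handed in at about 39 s of the 120 s. I moved the bottle, then the beaker, to the blue mat. Then I set the tin on the scale's pan, and put the bottle back on the right ring and the beaker on the left ring.

- **Final state:** the last top and scene pictures show all three upright and standing free. The arm was parked well clear with the gripper open.
- **Tin:** it sits within about 0.5 mm of the pan centre in the top view. The close wrist pictures were ambiguous by about 2 mm.
- **Beaker:** it is about 0.3 mm from where it started.
- **Bottle:** it stands about 1.5–2 mm further back than at the start, still well inside its ring. I left it there.
- **Missed grasp:** my first try at the tin closed just above its lid. The tin did not visibly move, and the second, lower grasp held.

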